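# Load the vial mixer and hold its dead-man paddle

## Robot

A 7-joint arm with a two-finger parallel gripper is mounted at the origin on the work surface. World frame = base frame: x ahead of the robot, y to its left, z up, the work surface at z = 0. Lengths are in m, angles in rad, forces in N, time in s.
With the tool pointing down it reaches from about 0.4 to 0.85 m from the base axis. Payload 10.4 kg.
Tool frame: the origin (TCP) lies on the front face of the gripper's body, between the roots of the fingers; the fingertips stand 73 mm ahead of it and the grasp point (between the pads) lies 54 mm ahead of it; x points along the fingers, y is the direction in which the jaws open and shut, and the axes are right-handed (so a half turn about x gives the same grasp; the last joint's range is limited). The gripper opens to 85 mm and grips with 20 to 120 N. Pads are 22 mm wide; open, the fingers measure 114 mm over their backs; the gripper's body (76 mm by 85 mm) begins 54 mm behind the grasp point. The pads swing forward as they close: fully open they stand 13 mm farther back than shut.
Start: joints at [-1.181, 0.332, -0.065, 1.46, 0.022, 1.35, -0.088], TCP at [0.251, 0.573, 0.304] pointing down, gripper open.
Joint ranges: [-2.6, 2.6], [-0.5, 2.12], [-1.47, 1.34], [0.16, 2.42], [-1.27, 4.41], [0.06, 2.06], [-2.6, 2.6]. Speed limits (rad/s): [2.22, 2.22, 2.79, 2.79, 3.14, 3.14, 3.14].

## Interface

Orientations are given as a unit quaternion [x, y, z, w].
In Python, from workcell import manip gives the robot as it stands. The module is installed in compiled form; this text tells all that it offers.
- The arm moves only by the tool arm_command, never from a script. Its argument "moves" is a list that holds one entry, the list of rows, each a list of 5 numbers: the closure, from 0 (fully open) to 1 (shut), then the shift along the tool's x, y, z in units of 25 mm (1.0 is 25 mm), then the turn about the tool's x in degrees. A call has 1 to 12 rows; each row shifts and turns the commanded pose from where the row before left it, along the tool's axes as they then stand; what a row does not reach is not made up. A row lasts 1/12 s, in which the tool goes at most 41.7 mm and 7.16 degrees, less where a joint would pass 70% of its speed; a pose out of reach is approached as far as the arm can. A call is refused whole if a number of a shift passes 1 or a number of a turn 7.16, either way. A call with a gripper value outside its range is refused whole. The fingers move at their own pace and stop on an object; "force" is the grip in N (left out, the last holds). Time passes only in rows, so rows that do not move let the fingers close. It gives the time, the measured TCP pose, the force and the opening at its end, in the units of the state.
- manip.get_obs(): the state, without advancing time (a new reading comes with each control period).
- manip.camera(name): name is "side" or "top"; returns the picture (420x560x3 uint8, red, green, blue); there is no depth.
- manip.camera_info(name): a dict with "vfov" (degrees; the focal length in pixels is half the picture's height over the tangent of half this angle, whatever the lens; pixels are square), "cx", "cy" (the principal point, pixels), "dist_coeffs" ([k1, k2, p1, p2, k3] as OpenCV has them; the pictures are not rectified), "pose" (4x4, takes a point from camera to world coordinates). Camera axes: x right, y down, z forward; pixel columns grow to the right and rows downward; lengths in m; the calibration is good to about 2 mm. A picture is of the moment at which its call begins. camera_info takes no time and is no camera call.
- manip.hand_in(): hands the job in, once; it reports no verdict.
Trained networks look in the newest picture that a camera, given by its name, has taken for a name from the list of things; names that differ only in an ending like _2 or _b are one class to them, and where a whole thing is asked for, a point or a joint stands for the part that bears it (a point fixed in the world has none). Each returns a list of dicts, best first, with "confidence" (0 to 1); they miss things now and then, are a little off and sometimes report something else, mostly with a low value. They report only what shows in the picture. A call takes as long as a camera call. They do not tell look-alikes from the thing itself.
- manip.regions_of(query, camera): "mask" (420x560 bool, what is visible of it) and "rect" ([left, top, right, bottom] in pixels, round what is visible of it).
- manip.pinpoint(query, camera): "pixel" ([row, column] in pixels: a listed point, or the origin of a listed thing).
The state is a dict: "clock": time; "joint_pos": joint angles; "joint_velocities": joint speeds; "tau": joint torques, N m; "position": TCP position; "ee_rot": TCP orientation; "ft_force": force on the tool from outside, world axes, zero at the start; "torque": the same for the moment, N m; "grip_width": opening from 0.0 (shut) to 1.0 (fully open).
Only numpy, scipy, OpenCV 4.12 (cv2) and the standard library are available. Lean on these libraries where they do the work, as an engineer would, in place of code of your own. Each camera call takes 0.05 s, during which the arm holds its last target.

## Task

Load the two capped vials standing on the bench into the mixer, each upright and fully home in the empty hole that fits it. Only then press the end pad of the mixer's spring-loaded dead-man paddle down until the paddle is level, half-way through its travel, without ever pushing it on to its bottom stop, and keep holding it there: the job finishes with the robot still holding the paddle level. Leave everything else on the bench where it is.

Things in the scene. Friction and masses are not known exactly. Their poses are not given: they have to be found in the camera images.
- mixer: Vial mixer, fixed: a low white machine 130 x 240 mm with a dark platform whose top is 40 mm above the bench. Origin at the centre of its underside; its y axis runs along its length. On the platform stand three aluminium blocks in a row along y, 74 mm apart (centre to centre), each 62 x 62 mm and 38 mm high, so their tops are 78 mm above the bench; each has one round hole in its middle. Which block stands in which of the three places varies. Nothing in it really turns.
- block_large_hole0 (a point): Centre of the mouth (level with the block's top) of the large hole: 31 mm diameter, 30 mm deep, empty at the start. z up.
- block_small_hole0 (a point): Centre of the mouth (level with the block's top) of the empty small hole: 23 mm diameter, 24 mm deep. z up.
- large_vial_mid (a point): Centre (half-way up) of the large loose vial: amber glass with a black cap, 28 mm diameter from foot to cap, 72 mm high, 40 to 90 g, standing on the bench. Own z axis runs up its length. Home in its hole it stands 42 mm out of the block, this point 6 mm above the hole's mouth.
- small_vial_mid (a point): Centre (half-way up) of the small loose vial: amber glass with a black cap, 20 mm diameter from foot to cap, 62 mm high, 20 to 45 g, standing on the bench. Own z axis runs up its length. Home in its hole it stands 38 mm out of the block, this point 7 mm above the hole's mouth.
- large_vial: The large loose vial itself; origin at the centre of its underside.
- small_vial: The small loose vial itself; origin at the centre of its underside.
- station: Dead-man paddle station, fixed: a grey base 160 (x) x 86 (y) x 36 mm high with two upright cheeks at its +x end. Origin at the centre of its underside. The paddle's hinge pin lies along y between the cheeks, 55 mm to +x of the origin and 85 mm above the bench; the paddle reaches from it towards -x.
- paddle_pad (a point): Centre of the top face of the black press pad (44 mm long x 46 mm wide) at the free end of the steel paddle, 95 mm from the hinge; moves with the paddle. The face lies 6 mm above the paddle's middle line, which passes through the hinge. Released, the paddle slopes up towards its free end by 0.2 rad and the face's centre is about 110 mm above the bench; held level it is 91 mm above the bench and 40 mm to -x of the station's origin.
- paddle (a joint): Paddle angle, rad: 0 released (sloping up), 0.2 level, 0.4 on the bottom stop; grows as the pad is pressed down. A spring pushes it back: about 4 N at the pad to start moving it, 8 N level, 12 N at the stop.
- third_vial_mid (a point): Bystander: centre of a third vial, same size as the small one, already standing in the third block's 23 mm hole, 38 mm out of it.
- jar_mid (a point): Bystander: centre of a squat white jar, 44 mm diameter, 55 mm high, standing near the loose vials.
- beaker: Bystander: open glass beaker, 70 mm diameter, 85 mm high, beyond the mixer. Origin at the centre of its underside.
- reagent: Bystander: white bottle, 70 mm diameter, 150 mm high, beyond the mixer. Origin at the centre of its underside.
- spatula: Bystander: lab spatula, 180 mm long, lying flat on the bench between the robot and the mixer.
- mouse: Bystander: black computer mouse, 100 x 60 x 28 mm, beyond the station. Origin at the centre of its underside.
There are look-alikes about, which are no part of the job. What is shaped like the small_vial but purple is not meant.

How it is judged:
On the way:
1. both vials stand home in their holes, released, with the paddle still up (horizontal distance between large_vial_mid and block_large_hole0 below 0.006 m and z of large_vial_mid in the frame of block_large_hole0 between 0.002 and 0.01 m and angle between each of large_vial_mid, small_vial_mid's own z axis and vertical below 0.15 rad and horizontal distance between small_vial_mid and block_small_hole0 below 0.006 m and z of small_vial_mid in the frame of block_small_hole0 between 0.003 and 0.011 m and contact force between each of large_vial, small_vial and the fingers below 0.3 N and value of joint paddle below 0.05 rad), for 0.2 s.
At the end, for the whole second after the job is handed in: Each vial stands released in its own hole (centre within 6 mm of the hole's axis, height within 4 mm of fully home, tilt under 0.15 rad), and the robot itself holds the paddle level and still: angle 0.13 to 0.27 rad (about 7 mm either way at the pad), pressing it with more than 3 N (horizontal distance between large_vial_mid and block_large_hole0 below 0.006 m and z of large_vial_mid in the frame of block_large_hole0 between 0.002 and 0.01 m and angle between each of large_vial_mid, small_vial_mid's own z axis and vertical below 0.15 rad and horizontal distance between small_vial_mid and block_small_hole0 below 0.006 m and z of small_vial_mid in the frame of block_small_hole0 between 0.003 and 0.011 m and contact force between each of large_vial, small_vial and the fingers below 0.3 N and value of joint paddle between 0.13 and 0.27 rad and velocity of joint paddle between -0.05 and 0.05 rad/s and (contact force between paddle and the fingers above 3 N or contact force between paddle and the arm above 3 N)); the arm keeps its last pose, push and grip.
It fails at once if the paddle is pushed on to its bottom stop (over 0.36 rad) (value of joint paddle above 0.36 rad).
It fails at once if the paddle is pressed (over 0.1 rad) while a vial is not home (value of joint paddle above 0.1 rad and not (horizontal distance between large_vial_mid and block_large_hole0 below 0.006 m and z of large_vial_mid in the frame of block_large_hole0 between 0.002 and 0.01 m and angle between each of large_vial_mid, small_vial_mid's own z axis and vertical below 0.15 rad and horizontal distance between small_vial_mid and block_small_hole0 below 0.006 m and z of small_vial_mid in the frame of block_small_hole0 between 0.003 and 0.011 m)).
It fails at once if a bystander is moved more than 30 mm (distance of any of third_vial_mid, jar_mid, beaker, reagent, spatula, mouse from where it was at the start of the episode above 0.03 m).
It also fails if it takes over 72 s, if anything falls off the work surface, if the arm or the gripper's body presses on something with over 40 N, if the wrist force passes 120 N, or if a joint passes its speed limit or range.

## Working session

There is one attempt and no reset: what is moved stays moved. The work goes in short steps, Python scripts to look and compute and a tool call to move; the robot and the scene stay as the last step left them, time stands still between calls to the robot, and variables do not carry over. Pictures are saved under pics/ and viewed, and the job is handed in when it is done.

Besides the shell and the picture viewer there is one more tool, called after "Request:" as name(argument=value, ...), one argument or row to a line, values as JSON. arm_command: Moves the arm, as the interface text tells. Its arguments: {"type":"object","properties":{"moves":{"type":"array","items":{"type":"array","items":{"type":"array","items":{"type":"number"}}}},"force":{"type":"number"}},"required":["moves"]}

```bash
mkdir -p pics
cat > h.py <<'E'
import numpy as np,cv2
from workcell import manip
def K(n):
    i=manip.camera_info(n);f=210/np.tan(np.radians(i['vfov'])/2)
    return np.array([[f,0,i['cx']],[0,f,i['cy']],[0,0,1.]]),np.array(i['dist_coeffs'],float),np.array(i['pose'])
def ray(n,rc):
    k,d,T=K(n);p=cv2.undistortPoints(np.array([[[rc[1],rc[0]]]],float),k,d)[0,0]
    return T[:3,3],T[:3,:3]@np.array([p[0],p[1],1.])
def atz(n,rc,z):
    o,v=ray(n,rc);return o+v*(z-o[2])/v[2]
def tri(a,b):
    o1,v1=ray('side',a);o2,v2=ray('top',b);v1/=np.linalg.norm(v1);v2/=np.linalg.norm(v2)
    s=np.linalg.lstsq(np.c_[v1,-v2],o2-o1,rcond=None)[0]
    p,q=o1+s[0]*v1,o2+s[1]*v2;return (p+q)/2,np.linalg.norm(p-q)
def proj(n,P):
    k,d,T=K(n);R=T[:3,:3].T
    return cv2.projectPoints(np.array(P,float).reshape(-1,1,3),cv2.Rodrigues(R)[0],-R@T[:3,3],k,d)[0].reshape(-1,2)
def snap(n,f):
    im=manip.camera(n);cv2.imwrite('pics/'+f,im[:,:,::-1]);return im
E
python3 - <<'E'
from h import *
np.set_printoptions(precision=4,suppress=True)
o=manip.get_obs();print(o)
for n in('side','top'):
    snap(n,n+'0.png');print(manip.camera_info(n))
P={}
for q in['large_vial_mid','small_vial_mid','block_large_hole0','block_small_hole0','paddle_pad','third_vial_mid','jar_mid','station','mixer','beaker','reagent','mouse','spatula']:
    for n in('side','top'):
        r=manip.pinpoint(q,n)[:3];print(q,n,[(np.round(x['pixel'],1).tolist(),round(x['confidence'],2)) for x in r])
E
```

```text
{'clock': 0.0, 'joint_pos': array([-1.1806,  0.3329, -0.0647,  1.4609,  0.0216,  1.3499, -0.0885]), 'joint_velocities': array([ 0.0018,  0.0012,  0.0001, -0.0015, -0.0012, -0.0007,  0.0018]), 'tau': array([  0.0012, -62.545 ,   0.0499, -39.1585,   0.0163,   0.0103,
         0.    ]), 'position': array([0.2506, 0.5723, 0.3031]), 'ee_rot': array([ 0.1444,  0.6922, -0.1454,  0.692 ]), 'ft_force': array([ 0.0744, -0.0871,  0.543 ]), 'torque': array([-0.0332,  0.0041, -0.0101]), 'grip_width': 0.999122660314961}
{'vfov': 50.274686761315365, 'cx': 266.8073062329427, 'cy': 209.64509041475011, 'dist_coeffs': array([0.0121, 0.    , 0.    , 0.    , 0.    ]), 'pose': array([[ 0.7919, -0.3192,  0.5205,  0.0335],
       [-0.6105, -0.3964,  0.6857, -0.7239],
       [-0.0126, -0.8608, -0.5088,  0.6596],
       [ 0.    ,  0.    ,  0.    ,  1.    ]])}
{'vfov': 52.46113046547726, 'cx': 278.44653120400113, 'cy': 209.72673501913224, 'dist_coeffs': array([-0.0774,  0.    ,  0.    ,  0.    ,  0.    ]), 'pose': array([[-0.0261, -0.9871,  0.1578,  0.4427],
       [-0.9997,  0.0259, -0.0037,  0.0125],
       
[... 653 characters left out ...]
]
third_vial_mid side [([198.2, 256.5], 0.43)]
third_vial_mid top [([187.9, 234.4], 0.68), ([257.4, 146.6], 0.5)]
jar_mid side [([353.8, 330.6], 0.88)]
jar_mid top [([272.1, 440.5], 0.83)]
station side [([209.4, 174.6], 0.76)]
station top [([258.4, 143.9], 0.64)]
mixer side [([239.7, 274.9], 0.59)]
mixer top [([199.8, 270.4], 0.75), ([199.5, 429.8], 0.63)]
beaker side [([215.9, 312.0], 0.68)]
beaker top [([138.4, 258.6], 0.95)]
reagent side [([212.3, 175.4], 0.44)]
reagent top [([141.3, 355.4], 0.96), ([197.7, 302.4], 0.68)]
mouse side [([187.6, 245.8], 0.58), ([226.1, 291.2], 0.22)]
mouse top [([161.2, 152.1], 0.95)]
spatula side [([271.6, 190.3], 0.71)]
spatula top [([294.9, 261.5], 0.79)]
```

View pics/side0.png

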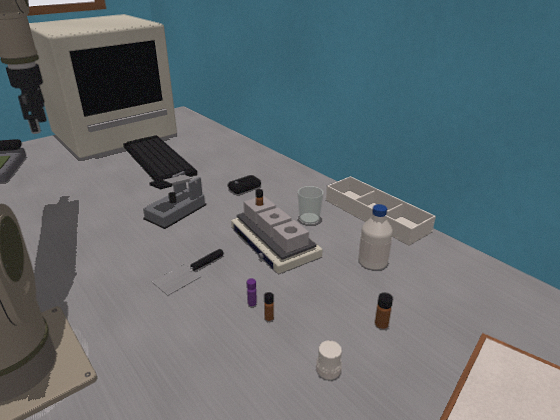

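View pics/top0.png

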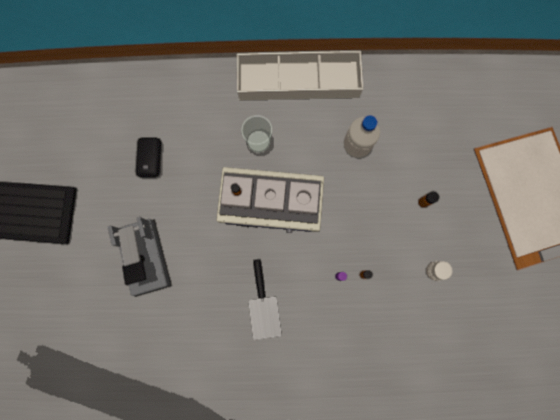

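Run:
```python
import cv2
t=cv2.imread('pics/top0.png');s=cv2.imread('pics/side0.png')
cv2.imwrite('pics/ct.png',cv2.resize(t[160:310,300:500],None,fx=4,fy=4,interpolation=cv2.INTER_CUBIC))
cv2.imwrite('pics/cs.png',cv2.resize(s[220:370,230:430],None,fx=4,fy=4,interpolation=cv2.INTER_CUBIC))
```

```text
(no output)
```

View pics/ct.png

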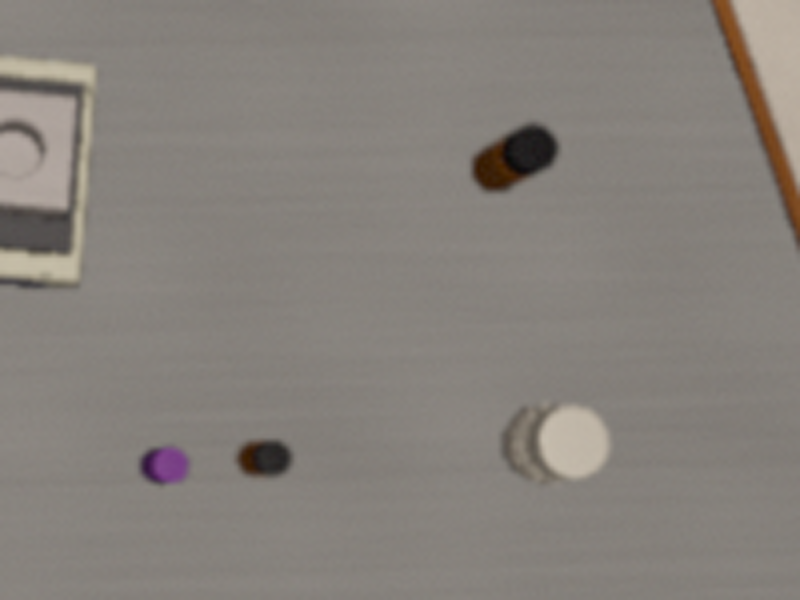

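View pics/cs.png

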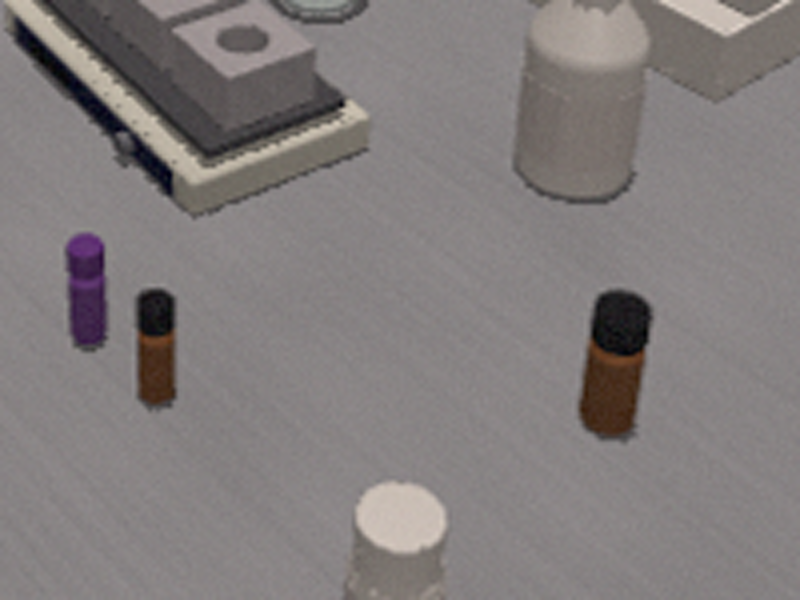

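Top and side pictures: the amber vial with the black cap at top (row 275, col 367) / side (306, 269) is the small vial. The purple one at top (276, 342) / side (292, 252) is the look-alike. The large vial is at top (197, 430) / side (310, 384). The third block, which has a vial in it, is at the mixer's left end (188, 235). The small hole is in the middle (~195, 270), the large hole on the right (~198, 303), and the paddle pad at (270, 132).

Run:
```python
from h import *
np.set_printoptions(precision=4,suppress=True)
for nm,s,t,z in[('L',(310,383.8),(197,429.1),.036),('S',(305.5,269.5),(275,367),.031),('HL',(229.3,290.8),(194.9,303),.078),('HS',(217.2,274.6),(191.7,268),.078),('3rd',(198.2,258.5),(187.9,235),.085),('jar',(353.8,330.6),(272.1,440.5),.0275)]:
    print(nm,atz('side',s,z),atz('top',t,z),*tri(s,t))
print('pad',atz('top',(270.5,130.9),.11))
print('captops',atz('top',(274.3,367.7),.062),atz('top',(197,433),.072))
t=cv2.imread('pics/top0.png');s=cv2.imread('pics/side0.png')
cv2.imwrite('pics/ct2.png',cv2.resize(t[160:240,210:330],None,fx=6,fy=6,interpolation=cv2.INTER_CUBIC))
cv2.imwrite('pics/cs2.png',cv2.resize(s[185:275,225:330],None,fx=6,fy=6,interpolation=cv2.INTER_CUBIC))
cv2.imwrite('pics/ct3.png',cv2.resize(t[205:305,95:185],None,fx=6,fy=6,interpolation=cv2.INTER_CUBIC))
cv2.imwrite('pics/cs3.png',cv2.resize(s[160:230,135:215],None,fx=6,fy=6,interpolation=cv2.INTER_CUBIC))
```

```text
L [ 0.6137 -0.3368  0.036 ] [ 0.6167 -0.3405  0.036 ] [ 0.6147 -0.3384  0.0374] 0.004348136011642577
S [ 0.4479 -0.1823  0.031 ] [ 0.443  -0.1864  0.031 ] [ 0.4439 -0.186   0.0357] 0.002051196819570566
HL [ 0.6169 -0.0485  0.078 ] [ 0.6208 -0.0457  0.078 ] [ 0.6207 -0.0454  0.0751] 0.001713240675663654
HS [0.6211 0.0186 0.078 ] [0.63   0.0309 0.078 ] [0.6317 0.0313 0.0679] 0.0008394439120121902
3rd [0.6405 0.1112 0.085 ] [0.639  0.1026 0.085 ] [0.6364 0.1029 0.0904] 0.0031757090162466096
jar [ 0.4594 -0.3456  0.0275] [ 0.4439 -0.3563  0.0275] [ 0.4466 -0.3529  0.042 ] 0.006522541997579293
pad [0.4643 0.3194 0.11  ]
captops [ 0.4445 -0.1816  0.062 ] [ 0.61   -0.3361  0.072 ]
```

View pics/ct2.png

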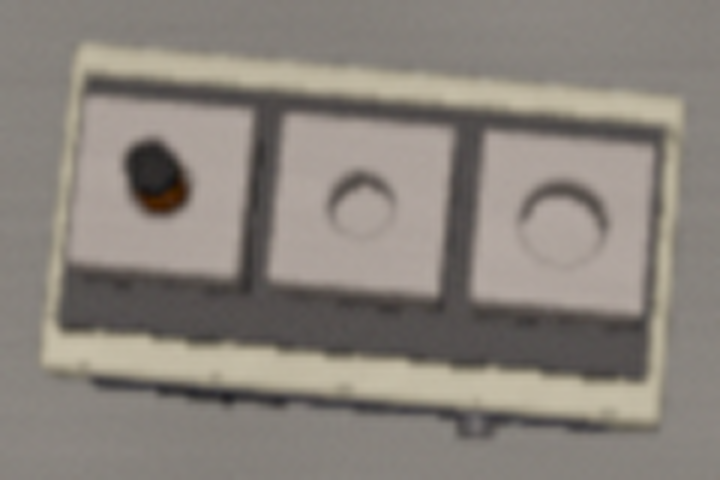

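View pics/cs2.png

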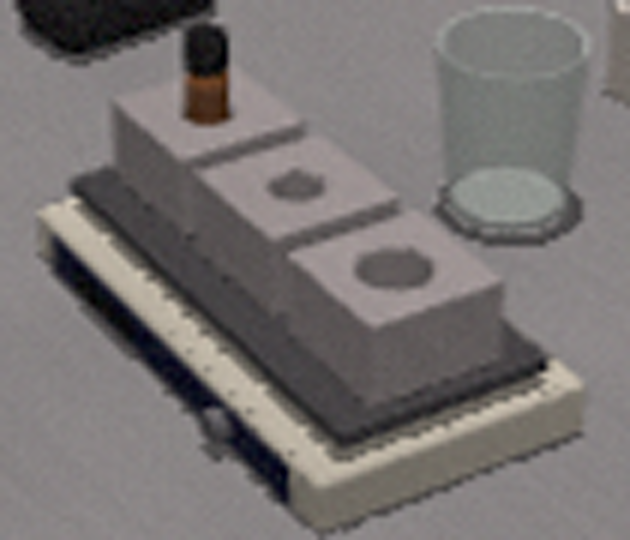

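View pics/ct3.png

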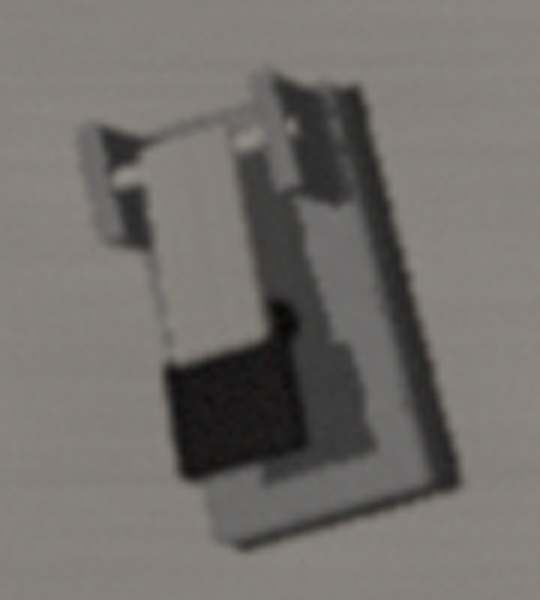

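View pics/cs3.png

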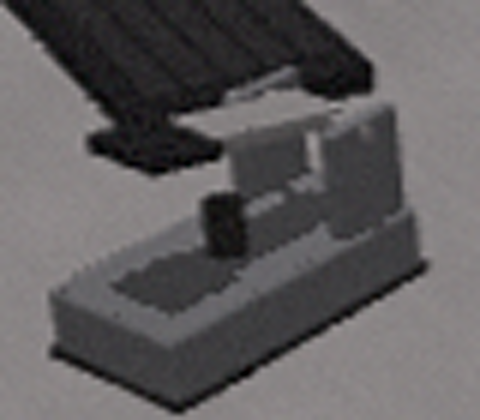

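```bash
cat > fit.py <<'E'
from h import *
from scipy.optimize import least_squares
np.set_printoptions(precision=4,suppress=True)
C=lambda U,off:[(U[0]+.5)/6-.5+off[0],(U[1]+.5)/6-.5+off[1]]
# order: corners (+x,+y),(+x,-y),(-x,-y),(-x,+y); blocks y +74,0,-74 ; top image: up=+x, left=+y
T={74:[(84,95),(257,106),(240,277),(67,265)],0:[(282,112),(457,125),(441,300),(266,285)],-74:[(482,130),(657,143),(643,315),(470,302)]}
S={74:[(200,68),(303,130),(190,163),(113,102)],0:[(300,135),(398,203),(277,245),(195,172)],-74:[(398,213),(503,283),(375,325),(292,255)]}
HT={0:(362,205),-74:(563,224)};HS={0:(297,185),-74:(395,268)}
loc=[];t=[];s=[]
for b in T:
    for k,(sx,sy) in enumerate([(1,1),(1,-1),(-1,-1),(-1,1)]):
        loc.append((sx*.031,b/1e3+sy*.031,.078));t.append(C(T[b][k],(210,160)));s.append(C(S[b][k],(225,185)))
for b in HT:
    loc.append((0,b/1e3,.078));t.append(C(HT[b],(210,160)));s.append(C(HS[b],(225,185)))
loc=np.array(loc);t=np.array(t);s=np.array(s)
def W(p,l):
    c,a=np.cos(p[2]),np.sin(p[2]);return np.c_[p[0]+c*l[:,0]-a*l[:,1],p[1]+a*l[:,0]+c*l[:,1],l[:,2]]
def fit(ft,fs):
    f=lambda p:np.r_[(ft*(proj('top',W(p,loc))-t)).ravel(),(fs*(proj('side',W(p,loc))-s)).ravel()]
    r=least_squares(f,[.63,.03,0],loss='soft_l1');return r.x,f(r.x)
for a in[(1,0),(0,1),(1,1)]:
    x,e=fit(*a);print(a,x,'rms',np.sqrt((e**2).sum()/28/sum(a)),W(x,np.array([[0,0,.078],[0,-.074,.078]])))
E
python3 fit.py
python3 - <<'E'
from h import *
np.set_printoptions(precision=4,suppress=True)
for n in('side','top'):
  for q in('large_vial_mid','small_vial_mid'):
    for r in manip.regions_of(q,n)[:3]: 
        ys,xs=np.nonzero(r['mask']); print(n,q,r['confidence'],r['rect'],ys.mean(),xs.mean())
# predicted silhouettes
th=np.linspace(0,2*np.pi,60)
def rect(n,x,y,R,H):
    P=np.array([[x+R*np.cos(a),y+R*np.sin(a),z] for z in(0,H) for a in th]);q=proj(n,P);return np.r_[q.min(0),q.max(0)]
for n in('side','top'):
    print(n,'L',rect(n,.6147,-.3384,.014,.072),'S',rect(n,.4445,-.185,.01,.062))
E
```

```text
(1, 0) [ 0.6255  0.0268 -0.1155] rms 0.5121042754725148 [[ 0.6255  0.0268  0.078 ]
 [ 0.617  -0.0467  0.078 ]]
(0, 1) [ 0.6237  0.0252 -0.0987] rms 1.2909271987646294 [[ 0.6237  0.0252  0.078 ]
 [ 0.6164 -0.0484  0.078 ]]
(1, 1) [ 0.6252  0.0265 -0.1107] rms 1.0642240633735776 [[ 0.6252  0.0265  0.078 ]
 [ 0.617  -0.047   0.078 ]]
side large_vial_mid 0.77 [378.8, 291.0, 392.4, 332.9] 310.2408163265306 382.60816326530613
side small_vial_mid 0.71 [247.0, 276.4, 256.9, 306.4] 291.69847328244276 250.9351145038168
side small_vial_mid 0.49 [265.7, 294.1, 272.9, 317.8] 307.0124481327801 268.21991701244815
side small_vial_mid 0.31 [317.6, 339.0, 341.3, 380.5] 359.55102040816325 328.8061224489796
top large_vial_mid 0.57 [419.5, 191.2, 437.6, 207.5] 198.8875 427.93333333333334
top small_vial_mid 0.56 [360.8, 273.4, 369.8, 276.5] 274.14864864864865 365.6216216216216
side L [375.5156 291.489  394.5161 328.7453] S [263.7726 291.8399 273.9958 321.8334]
top L [417.393  188.7476 439.9772 206.4196] S [359.3683 269.6173 373.8111 278.8695]
```

```bash
cat >> h.py <<'E'
from scipy.spatial.transform import Rotation as Rn
def plan(goal_grasp,yaw_jaw=None,off=.054):
    """goal for grasp point (world); prints shifts in tool axes (units of 25mm) and needed turn"""
    o=manip.get_obs();R=Rn.from_quat(o['ee_rot']).as_matrix();g=o['position']+R[:,0]*off
    d=R.T@(np.array(goal_grasp)-g)/.025
    a=np.degrees(np.arctan2(R[1,1],R[0,1]))
    print('t',round(o['clock'],2),'tcp',o['position'].round(4),'grasp',g.round(4),'jawdir',round(a,2),'tilt',R[:,0].round(4),'w',round(o['grip_width'],3),'F',o['ft_force'].round(2))
    print('R',R.round(4).tolist());print('shift units',d.round(2))
    if yaw_jaw is not None:
        # turn about tool x by +t: y -> cos y + sin z
        t=(np.radians(yaw_jaw));w=np.array([np.cos(t),np.sin(t),0])
        for s in(1,-1):print('turn',np.degrees(np.arctan2(s*w@R[:,2],s*w@R[:,1])).round(2))
E
python3 - <<'E'
from h import *
plan([.4445,-.1845,.15],0)
E
```

```text
t 1.6 tcp [0.2507 0.5725 0.3039] grasp [0.2507 0.5725 0.2499] jawdir 66.35 tilt [ 0.e+00  1.e-04 -1.e+00] w 1.002 F [ 0.05 -1.01 -0.6 ]
R [[0.0, 0.4012, 0.916], [0.0001, 0.916, -0.4012], [-1.0, 0.0001, -0.0]]
shift units [  3.99 -24.63  19.25]
turn 66.35
turn -113.65
```

Request:
arm_command(
  moves=[
    [[0, 0, 0, 0, 6.6], [0, 0, 0, 0, 6.6], [0, 0, 0, 0, 6.6], [0, 0, 0, 0, 6.6], [0, 0, 0, 0, 6.6], [0, 0, 0, 0, 6.6], [0, 0, 0, 0, 6.6], [0, 0, 0, 0, 6.6], [0, 0, 0, 0, 6.6], [0, 0, 0, 0, 6.6], [0, 0, 0, 0, 0.35], [0, 0, 0, 0, 0]],
  ],
  force=30,
)

```text
clock: 2.6
position: [0.2506, 0.5726, 0.3039]
ee_rot: [0.499, 0.501, -0.499, 0.501]
ft_force: [0.1, 0.2, -0.5]
grip_width: 1.001
```

Request:
arm_command(
  moves=[
    [[0, 0, 0.6, 0.9, 0], [0, 0, 0.6, 0.9, 0], [0, 0, 0.6, 0.9, 0], [0, 0, 0.6, 0.9, 0], [0, 0, 0.6, 0.9, 0], [0, 0, 0.6, 0.9, 0], [0, 0, 0.6, 0.9, 0], [0, 0, 0.6, 0.9, 0], [0, 0, 0.6, 0.9, 0], [0, 0, 0.6, 0.9, 0], [0, 0, 0.6, 0.9, 0], [0, 0, 0.6, 0.9, 0]],
  ],
)

```text
clock: 3.6
position: [0.4313, 0.3013, 0.3041]
ee_rot: [0.499, 0.501, -0.499, 0.501]
ft_force: [0.8, 0.3, -0.0]
grip_width: 1.0
```

Run:
```python
from h import *
plan([.4445,-.1845,.15],0)
```

```text
t 3.6 tcp [0.4313 0.3013 0.3041] grasp [0.4313 0.3013 0.2501] jawdir 0.25 tilt [ 3.e-04  4.e-04 -1.e+00] w 1.0 F [ 0.84  0.28 -0.01]
R [[0.0003, 1.0, 0.0044], [0.0004, 0.0044, -1.0], [-1.0, 0.0003, -0.0004]]
shift units [ 4.    0.44 19.44]
turn 0.25
turn -179.75
```

Request:
arm_command(
  moves=[
    [[0.3, 0, 0.04, 0.97, 0], [0.3, 0, 0.04, 0.97, 0], [0.3, 0, 0.04, 0.97, 0], [0.3, 0, 0.04, 0.97, 0], [0.3, 0, 0.04, 0.97, 0], [0.3, 0, 0.04, 0.97, 0], [0.3, 0, 0.04, 0.97, 0], [0.3, 0, 0.04, 0.97, 0], [0.3, 0, 0.04, 0.97, 0], [0.3, 0, 0.04, 0.97, 0], [0.3, 0, 0.04, 0.97, 0], [0.3, 0, 0.04, 0.97, 0]],
  ],
)

```text
clock: 4.6
position: [0.4426, 0.0102, 0.3041]
ee_rot: [0.499, 0.501, -0.499, 0.501]
ft_force: [0.2, 0.1, 0.2]
grip_width: 0.699
```

Request:
arm_command(
  moves=[
    [[0.3, 0.4, 0, 0.97, 0], [0.3, 0.4, 0, 0.97, 0], [0.3, 0.4, 0, 0.97, 0], [0.3, 0.4, 0, 0.97, 0], [0.3, 0.4, 0, 0.97, 0], [0.3, 0.4, 0, 0.97, 0], [0.3, 0.4, 0, 0.97, 0], [0.3, 0.4, 0, 0.97, 0], [0.3, 0, 0, 0, 0], [0.3, 0, 0, 0, 0]],
  ],
)

```text
clock: 5.43
position: [0.4422, -0.1836, 0.2236]
ee_rot: [0.499, 0.5, -0.5, 0.5]
ft_force: [1.6, 1.2, 0.6]
grip_width: 0.702
```

Run:
```python
from h import *
plan([.4445,-.1845,.047],0)
snap('side','s1.png');snap('top','t1.png')
s=cv2.imread('pics/s1.png');t=cv2.imread('pics/t1.png')
a=cv2.resize(s[220:345,200:320],None,fx=4,fy=4);b=cv2.resize(t[210:335,290:430],None,fx=4,fy=4)
a=cv2.resize(s[210:350,200:320],None,fx=3.3,fy=3.3);b=cv2.resize(t[200:340,310:430],None,fx=3.3,fy=3.3)
cv2.imwrite('pics/c1.png',np.hstack([a,b]))
```

```text
t 5.43 tcp [ 0.4422 -0.1836  0.2236] grasp [ 0.4422 -0.1836  0.1696] jawdir 0.04 tilt [-1.e-03 -6.e-04 -1.e+00] w 0.702 F [1.56 1.18 0.63]
R [[-0.001, 1.0, 0.0006], [-0.0006, 0.0006, -1.0], [-1.0, -0.001, 0.0006]]
shift units [4.9  0.1  0.03]
turn 0.04
turn -179.96
```

View pics/c1.png

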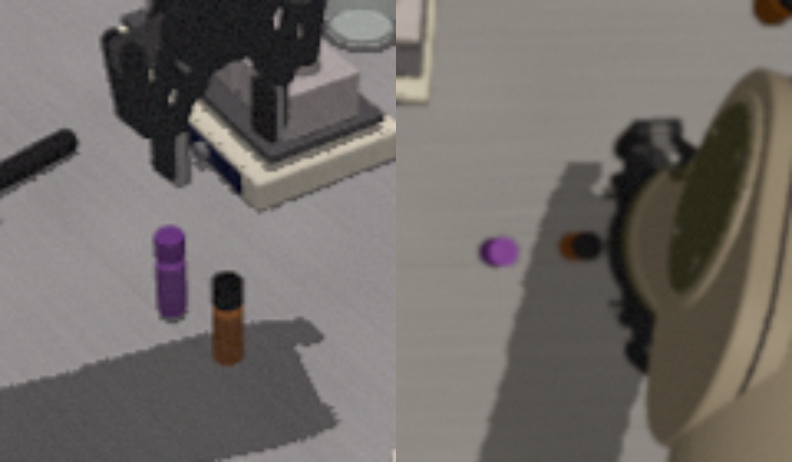

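The small vial is in the crop with its black cap at about side (297, 269), and the open fingers hang above it. The purple look-alike is to its left. I'll descend now.

Request:
arm_command(
  moves=[
    [[0.3, 0.8, 0.1, 0, 0], [0.3, 0.8, 0, 0, 0], [0.3, 0.8, 0, 0, 0], [0.3, 0.5, 0, 0, 0], [0.3, 0, 0, 0, 0], [0.3, 0, 0, 0, 0]],
  ],
)

```text
clock: 6.03
position: [0.4454, -0.1816, 0.1516]
ee_rot: [0.499, 0.501, -0.5, 0.5]
ft_force: [-0.1, 0.4, 0.4]
grip_width: 0.7
```

Run:
```python
from h import *
plan([.4445,-.1845,.047],0)
snap('side','s2.png');s=cv2.imread('pics/s2.png')
cv2.imwrite('pics/c2.png',cv2.resize(s[200:340,190:350],None,fx=5,fy=4))
print(proj('side',[manip.get_obs()['position']-[0,0,.073],manip.get_obs()['position']-[0,0,.054],[.4445,-.1845,.062]]))
```

```text
t 6.03 tcp [ 0.4454 -0.1816  0.1516] grasp [ 0.4454 -0.1816  0.0976] jawdir 0.13 tilt [-5.e-04  3.e-04 -1.e+00] w 0.7 F [-0.09  0.42  0.4 ]
R [[-0.0005, 1.0, 0.0023], [0.0003, 0.0023, -1.0], [-1.0, -0.0005, -0.0003]]
shift units [ 2.02 -0.03  0.12]
turn 0.13
turn -179.87
[[268.28088738 287.44592862]
 [268.17443713 279.90459609]
 [268.65809817 295.07032084]]
```

View pics/c2.png

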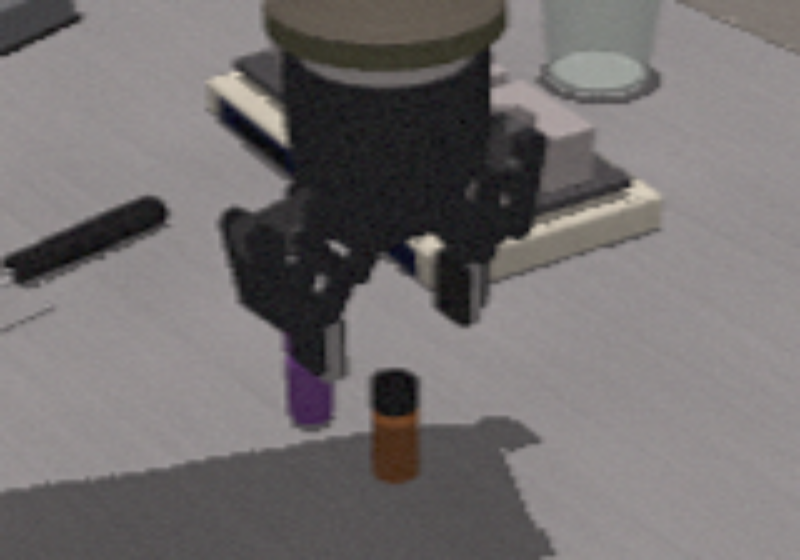

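Request:
arm_command(
  moves=[
    [[0.3, 0.7, -0.03, 0.12, 0], [0.3, 0.7, 0, 0, 0], [0.3, 0.6, 0, 0, 0], [0.3, 0, 0, 0, 0], [0.3, 0, 0, 0, 0]],
  ],
)

```text
clock: 6.5
position: [0.4448, -0.1854, 0.1022]
ee_rot: [0.5, 0.5, -0.5, 0.5]
ft_force: [0.3, -0.7, -0.0]
grip_width: 0.701
```

Run:
```python
from h import *
plan([.4445,-.1845,.047],0)
snap('side','s3.png');s=cv2.imread('pics/s3.png')
cv2.imwrite('pics/c3.png',cv2.resize(s[240:340,210:330],None,fx=6,fy=6))
```

```text
t 6.5 tcp [ 0.4448 -0.1854  0.1022] grasp [ 0.4448 -0.1854  0.0482] jawdir 0.03 tilt [ 3.e-04  1.e-04 -1.e+00] w 0.701 F [ 0.26 -0.73 -0.04]
R [[0.0003, 1.0, 0.0005], [0.0001, 0.0005, -1.0], [-1.0, 0.0003, -0.0001]]
shift units [ 0.05 -0.01 -0.04]
turn 0.03
turn -179.97
```

View pics/c3.png

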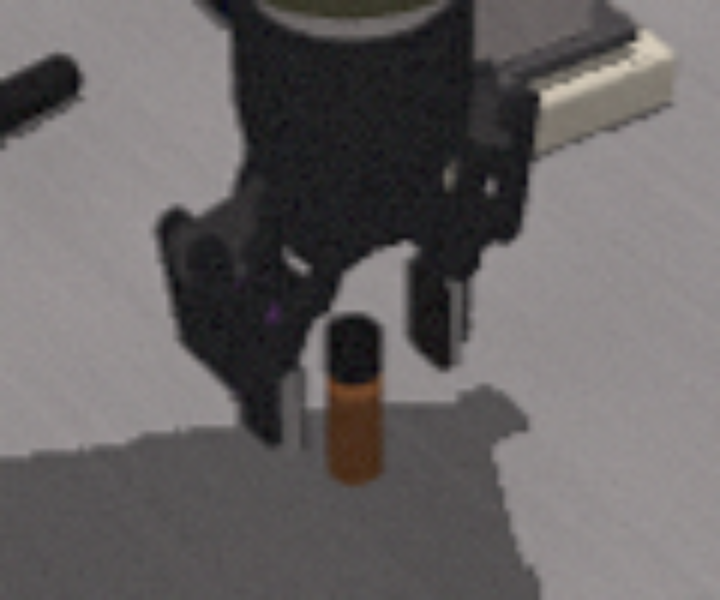

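The vial's cap is midway between the pads in the crop, so I'll close.

Request:
arm_command(
  moves=[
    [[1, 0, 0, 0, 0], [1, 0, 0, 0, 0], [1, 0, 0, 0, 0], [1, 0, 0, 0, 0], [1, 0, 0, 0, 0], [1, 0, 0, 0, 0], [1, 0, 0, 0, 0], [1, 0, 0, 0, 0]],
  ],
  force=30,
)

```text
clock: 7.22
position: [0.445, -0.1855, 0.1021]
ee_rot: [0.5, 0.5, -0.5, 0.5]
ft_force: [-0.3, 0.2, 7.4]
grip_width: 0.221
```

Request:
arm_command(
  moves=[
    [[1, -0.5, 0, 0, 0], [1, -1, 0, 0, 0], [1, -1, 0, 0, 0], [1, -1, 0, 0, 0], [1, -1, 0, 0, 0], [1, -0.5, 0, 0, 0], [1, 0, 0, 0, 0], [1, 0, 0, 0, 0]],
  ],
)

```text
clock: 7.88
position: [0.4447, -0.1854, 0.2266]
ee_rot: [0.5, 0.5, -0.499, 0.5]
ft_force: [-0.7, -0.0, -0.3]
grip_width: 0.224
```

Run:
```python
from h import *
plan([.6252,.0265,.16],0)
```

```text
t 7.88 tcp [ 0.4447 -0.1854  0.2266] grasp [ 0.4447 -0.1853  0.1726] jawdir 0.02 tilt [ 1.5e-03  7.0e-04 -1.0e+00] w 0.224 F [-0.75 -0.02 -0.26]
R [[0.0015, 1.0, 0.0003], [0.0007, 0.0003, -1.0], [-1.0, 0.0015, -0.0007]]
shift units [ 0.52  7.22 -8.47]
turn 0.02
turn -179.98
```

Request:
arm_command(
  moves=[
    [[1, 0, 0.65, -0.77, 0], [1, 0, 0.65, -0.77, 0], [1, 0, 0.65, -0.77, 0], [1, 0, 0.65, -0.77, 0], [1, 0, 0.65, -0.77, 0], [1, 0, 0.65, -0.77, 0], [1, 0, 0.65, -0.77, 0], [1, 0, 0.65, -0.77, 0], [1, 0, 0.65, -0.77, 0], [1, 0, 0.65, -0.77, 0], [1, 0, 0.65, -0.77, 0], [1, 0, 0, 0, 0]],
  ],
)

```text
clock: 8.88
position: [0.6246, 0.0316, 0.2237]
ee_rot: [0.498, 0.502, -0.499, 0.501]
ft_force: [0.6, 0.7, 0.7]
grip_width: 0.223
```

Request:
arm_command(
  moves=[
    [[1, 0.4, 0, 0, 0], [1, 0, 0, 0, 0], [1, 0, 0, 0, 0], [1, 0, 0, 0, 0]],
  ],
)

```text
clock: 9.22
position: [0.6226, 0.0251, 0.2159]
ee_rot: [-0.5, -0.5, 0.501, -0.499]
ft_force: [0.1, -0.6, 0.2]
grip_width: 0.222
```

Run:
```python
from h import *
plan([.6252,.0265,.101],0)
s=snap('side','s4.png');t=snap('top','t4.png');s=cv2.imread('pics/s4.png');t=cv2.imread('pics/t4.png')
cv2.imwrite('pics/c4.png',cv2.resize(s[170:270,220:330],None,fx=6,fy=6))
cv2.imwrite('pics/c4t.png',cv2.resize(t[140:260,200:340],None,fx=5,fy=5))
```

```text
t 9.22 tcp [0.6226 0.0251 0.2159] grasp [0.6226 0.0251 0.1619] jawdir -0.1 tilt [-9.e-04 -2.e-04 -1.e+00] w 0.222 F [ 0.08 -0.57  0.15]
R [[-0.0009, 1.0, -0.0017], [-0.0002, -0.0017, -1.0], [-1.0, -0.0009, 0.0002]]
shift units [ 2.44  0.11 -0.06]
turn -0.1
turn 179.9
```

View pics/c4.png

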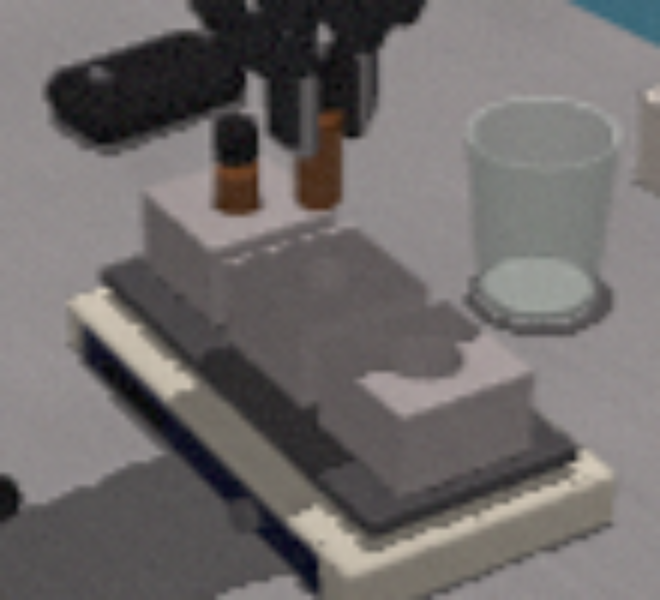

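View pics/c4t.png

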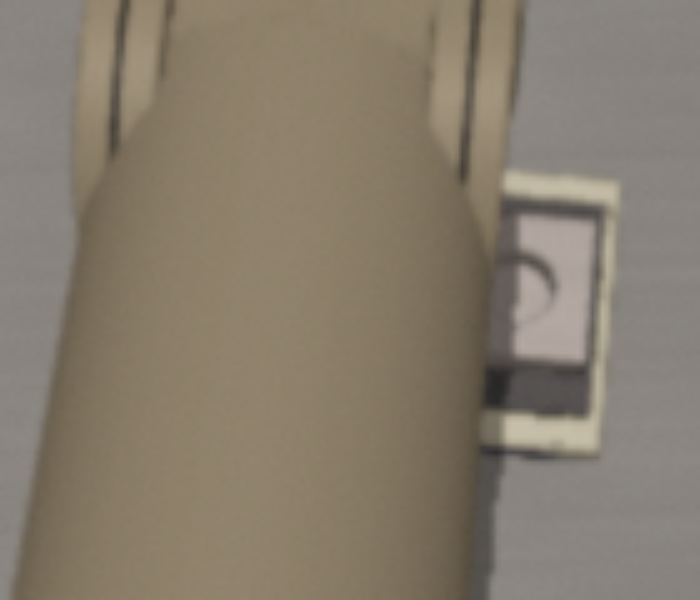

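Run:
```python
from h import *
np.set_printoptions(precision=2,suppress=True)
s=cv2.imread('pics/s4.png')
m=s[180:215,262:285].astype(int)
print((m[:,:,2]-m[:,:,0])[6:30])
th=np.linspace(0,2*np.pi,90)
for x,y in[(.6226,.0251),(.6246,.0251),(.6226,.0271)]:
  z=.1137
  q=proj('side',[[x+.01*np.cos(a),y+.01*np.sin(a),z] for a in th]);print(x,y,q.min(0),q.max(0),proj('side',[[x,y,z+.015]]))
```

```text
[[ 4  4  2 -2 -4 -3 -4 -3 -1  2  0  0  1 -4  0  2  1  1  0  4  0  2  4]
 [ 5  4  4 -1 -6 -4  0  1  4  2  3  1  3  0 -7 -1 -7  4  3  1  1  4  4]
 [ 7  5  5 -2  0  1 -4 -3  1  2  1  5 29 33 33 11 -4  6  5  1  2  3  3]
 [ 4  6  6 -4 -2 -5 -6  0  0  2 -1 52 67 72 53 18  5  0  1  1  2  5  2]
 [ 1  5  3 -2  1 -7 -2 -2  0  7  0 56 67 61 47 12  1 -3  1  4  6  2  7]
 [-1  4  2 -5 -3 -4  0  1  3  4 -3 35 56 53 41  6 -1  2  4  4  5  4  5]
 [ 6  2  2  2  1 -1 -5 -3  0  1  0 29 50 45 38 17 -4  1  6  5  4  6  5]
 [ 2  4  3  3  1  3 -5 -2  3  1 -1 33 49 47 38  7  2  6  6  4  7  5  2]
 [ 0  3  2  3  6  0  2  0  3  2  0 28 45 46 37  5  3  4  3  3  5  4  2]
 [-3  6  5  4  4  4  3 -1 -1 -2 12 44 46 41 41  6  5  4  4  5  5  5  5]
 [14  9  7  5  4  5  8 19 22 26 42 48 46 47 37  6  4  2  3  4  3  6  5]
 [61 15  8 11  5  4  9 24 41 43 46 50 42 45 38  7  3  2  3  5  3  2  4]
 [63 11 11 13 12  5 11 21 45 44 47 50 41 42 36  7  4  5  4  6  4  5  5]
 [56  9 10 11 12 11 15 24 48 50 52 45 51 44 37  6  5  4  4  2  5  4  6]
 [51  9 12 10  8 11 15 26 43 43 45 52 42 43 36  7  5  2  1  3  6  3  4]
 [46 13  8  8 10 10 15 24 47 42 47 42 43 42 33  7  5  3  4  4  4  4  4]
 [48  9  9 10  8 11 15 26 49 47 47 44 44 48 39  6  2  4  4  5  3  3  5]
 [44  8 11 12  9 10  9 15 49 47 47 49 47 46 29  7  2  6  4  4  4  4  3]
 [45 17 13  9  9  9  9 15 28 43 49 50 47 27  9  6  4  3  2  4  4  3  5]
 [23  9 11 13 10  9 12 10 10 15 19 19 11  5  3  2  3  5  3  3  1  4  3]
 [11  8 10 10 12  8 10 10  8  9  7  9  6  4  5  3  5  3  1  3  6  2  2]
 [ 8 10 12  9 12  8  9  5  6  6  4  5  6  7  8  8  8  6  3  3  2  3  2]
 [12 11 11  9  9  7  8  7  6  3  1  9 10 10  5  6  4  5  4  4  3  5  5]
 [ 9  8  6  6  4  7  6  7  6  8  9  7  6  2  9  5  8  6  7  3  6  8  3]]
0.6226 0.0251 [269.29 201.5 ] [277.45 205.56] [[273.34 198.17]]
0.6246 0.0251 [269.94 201.25] [278.08 205.3 ] [[273.98 197.92]]
0.6226 0.0271 [268.79 201.19] [276.94 205.24] [[272.83 197.86]]
```

Run:
```python
from h import *
np.set_printoptions(precision=2,suppress=True,linewidth=200)
s=cv2.cvtColor(cv2.imread('pics/side0.png'),cv2.COLOR_BGR2GRAY);t=cv2.cvtColor(cv2.imread('pics/top0.png'),cv2.COLOR_BGR2GRAY)
print(s[210:222,265:284]);print(s[222:238,280:300])
print(t[186:202,260:280]);print(t[188:207,292:316])
th=np.linspace(0,2*np.pi,90)
for x,y,r in[(.6252,.0265,.0115),(.617,-.047,.0155)]:
  for n in('side','top'):
    q=proj(n,[[x+r*np.cos(a),y+r*np.sin(a),.078] for a in th]);print(n,q.min(0),q.max(0),proj(n,[[x,y,.078]]))
```

```text
[[ 85 101 111 130 143 151 150 146 152 146 150 149 151 148 152 147 147 138 128]
 [137 145 146 147 152 154 150 151 150 146 149 152 147 151 147 154 153 149 141]
 [148 149 148 150 149 152 150 152 154 151 146 149 150 148 149 148 149 149 149]
 [149 148 146 145 151 152 148 147 117 105 127 139 148 150 151 147 149 151 150]
 [145 148 151 144 145 135 123 104  92  92  99 103 122 117 141 149 151 151 152]
 [145 147 147 147 132  96  91  87  93  95  90  91  92 100 137 142 149 150 149]
 [145 143 146 150 120  90  80  89  96  93  97  90  82  91 132 148 149 149 148]
 [145 141 146 147 144 112  84  85  89  91  87  90  93 114 142 151 152 148 147]
 [147 145 147 145 147 143 133 129 117 116 112 125 143 152 150 148 153 149 150]
 [150 143 145 149 146 148 149 149 147 146 147 148 150 153 146 151 152 149 155]
 [138 149 148 146 148 149 148 147 151 148 148 150 148 150 150 152 155 146 132]
 [ 98 127 146 148 148 149 146 145 147 149 145 147 149 148 144 130 111  99  95]]
[[ 96  90  89  88  88  85 110 128 145 147 152 151 152 153 152 151 152 143 129  94]
 [ 85  86  86 111 128 137 150 149 151 151 153 150 153 153 153 151 15
[... 3906 characters left out ...]
 170 169 164 160 157 162 163 166 165 166 165 162 160 157 157 163 168 168 168 169 168]
 [169 169 168 168 168 169 165 159 155 157 161 164 164 161 157 155 161 165 168 168 169 167 168 167]
 [167 169 168 167 168 168 167 164 162 161 160 159 157 157 161 162 167 169 169 168 168 169 169 169]
 [167 167 167 167 167 167 168 167 166 166 165 163 163 163 167 166 167 167 169 168 168 168 169 168]
 [168 168 168 167 167 167 167 167 167 167 166 167 166 166 166 166 167 166 166 167 167 168 168 169]]
side [269.31 213.  ] [278.51 217.78] [[273.91 215.37]]
top [264.81 188.66] [275.29 198.95] [[270.05 193.8 ]]
side [283.9  225.51] [296.96 232.63] [[290.42 229.02]]
top [296.59 189.68] [310.72 203.57] [[303.65 196.61]]
```

Run:
```python
from h import *
plan([.6252,.0265,.101],0)
s=snap('side','s5.png').astype(int)
print((s[:,:,0]-s[:,:,2])[196:208,266:280])
plan([.6252,.0265,.101],0)
o=manip.get_obs()['position'];th=np.linspace(0,2*np.pi,90)
for dy in(0,.001,.002,.003):
  q=proj('side',[[o[0]+.01*np.cos(a),o[1]+dy+.01*np.sin(a),o[2]-.1022] for a in th]);print(dy,q.min(0),q.max(0))
```

```text
t 9.32 tcp [0.623  0.0256 0.2165] grasp [0.623  0.0256 0.1625] jawdir -0.06 tilt [ 1.e-04  3.e-04 -1.e+00] w 0.222 F [-0.27  0.05  0.15]
R [[0.0001, 1.0, -0.0011], [0.0003, -0.0011, -1.0], [-1.0, 0.0001, -0.0003]]
shift units [ 2.46  0.09 -0.04]
turn -0.06
turn 179.94
[[ 2  2 11 22 27 35 44 42 44 44 38  5  0  3]
 [ 6  5  9 22 50 44 48 46 47 47 38  6  2  4]
 [10  7  7 22 43 43 46 46 45 50 36  5  2  6]
 [12 11 11 23 43 43 45 42 45 46 35  7  3  2]
 [ 9 10 15 24 44 45 41 44 42 49 34  6  3  5]
 [ 9 11 16 25 45 49 54 45 47 50 36  7  6  3]
 [10  8 16 26 46 44 42 44 44 44 38  7  1  2]
 [11  9 10 19 45 49 49 50 46 46 30  9  3  4]
 [10  9  9  9 15 27 42 43 32 19  4  3  4  4]
 [11 13 11  8  9  9 10 11  9  5  5  2  6  3]
 [11 11 10 11 10  9  6  7  6  6  3  4  2  2]
 [12  9  8  8  6  6  7  4  6  5  5  7  8  5]]
t 9.37 tcp [0.6231 0.0257 0.2167] grasp [0.6231 0.0258 0.1627] jawdir -0.05 tilt [ 4.e-04  3.e-04 -1.e+00] w 0.22 F [-0.83 -0.   -0.28]
R [[0.0004, 1.0, -0.0008], [0.0003, -0.0008, -1.0], [-1.0, 0.0004, -0.0003]]
shift units [ 2.47  0.08 -0.03]
turn -0.05
turn 179.95
0 [269.29543049 201.07189694] [277.44458288 205.11611783]
0.001 [269.04530074 200.91704791] [277.18920945 204.95628188]
0.002 [268.79548287 200.76239043] [276.93415485 204.79664681]
0.003 [268.54597631 200.60792411] [276.67941849 204.63721226]
```

Request:
arm_command(
  moves=[
    [[1, 0.5, 0.07, 0.03, 0], [1, 0.5, 0, 0, 0], [1, 0.3, 0, 0, 0], [1, 0, 0, 0, 0], [1, 0, 0, 0, 0], [1, 0, 0, 0, 0], [1, 0, 0, 0, 0]],
  ],
)

```text
clock: 9.95
position: [0.6252, 0.0255, 0.1844]
ee_rot: [0.5, 0.5, -0.5, 0.5]
ft_force: [0.4, -0.7, 0.5]
grip_width: 0.223
```

Run:
```python
from h import *
s=snap('side','s6.png').astype(int)
plan([.6252,.0265,.101],0)
print((s[:,:,0]-s[:,:,2])[205:222,266:282])
print(s[205:222,266:282].mean(2).astype(int))
o=manip.get_obs()['position'];th=np.linspace(0,2*np.pi,90)
for dy in(0,.001,.002,.003):
  q=proj('side',[[o[0]+.01*np.cos(a),o[1]+dy+.01*np.sin(a),o[2]-.1022] for a in th]);print(dy,q.min(0),q.max(0))
cv2.imwrite('pics/c6.png',cv2.resize(s[185:235,245:305,::-1].astype(np.uint8),None,fx=12,fy=12,interpolation=cv2.INTER_CUBIC))
```

```text
t 10.0 tcp [0.6252 0.0255 0.1844] grasp [0.6253 0.0255 0.1304] jawdir -0.0 tilt [ 8.e-04  2.e-04 -1.e+00] w 0.221 F [-0.22  0.   -0.34]
R [[0.0008, 1.0, -0.0], [0.0002, -0.0, -1.0], [-1.0, 0.0008, -0.0002]]
shift units [ 1.18 -0.   -0.04]
turn -0.0
turn 180.0
[[11  5  2 -1  0  0  0  1 30 54 44 24  5  4  3  3]
 [12 11  6  4  1  3  1 10 40 47 41 26  6  4  3  3]
 [11 12  8 10 21 21 29 38 57 44 49 26  6  3  6  2]
 [ 5  7  5  9 29 44 45 47 45 43 43 23  8  5  6  6]
 [ 7  5  3 10 31 42 46 49 48 54 43 28 10  5  4  4]
 [ 8  7  4 11 28 48 41 49 46 45 46 28  7  7  4  6]
 [ 8  6  7 11 29 56 48 46 43 50 46 30  7  3 10  6]
 [ 4  8  6 11 27 45 47 45 56 42 44 28  8  5  4  4]
 [ 7  3  6 12 27 49 45 43 44 46 46 29  8  6 10  7]
 [ 4  5  6  5 21 43 53 52 43 46 54 22  8  6  5  8]
 [ 4  5  8  8  6 12 30 39 37 31 11  7  4  4  6  6]
 [ 5  5  6  5  3  7  8  6  4  9  5  5  5  6  9  5]
 [ 5  4  7  8  7  5  6  5  5  4  5  6  6  4  7  4]
 [ 6  3  4  8  4  5  5  7  5  6  4  7  5  4  8  8]
 [ 3  5  4  6  6  8  5  7  5  6  6  7  7  7  5  7]
 [ 6  6  5  5  6  7  6  8  6  4  7  8  4  6  6  6]
 [ 4  8  6  6  6  6  6  
[... 709 characters left out ...]
92  90  88  82  61  53  60  65  89  96  91  89  92  90]
 [ 88  92  92  86  87  90  96  95  96  97  97  96  87  89  92  93]
 [ 89  91  88  85  91  92  95  99 104  97  97  97  90  91  93  91]
 [ 90  90  93  90  93  88  92  90  96  96  95  95  89  92  93  93]
 [ 88  90  90  89  91  88  90  93  91  89  92  89  91  95  90  91]
 [ 91  89  90  94  88  90  89  92  86  92  89  89  91  93  91  93]
 [ 89  87  91  87  95  90  92  91  91  89  91  92  89  91  93  96]]
0 [270.14829222 212.02888457] [278.17099504 216.17996938]
0.001 [269.90153069 211.86974806] [277.919149  216.0157887]
0.002 [269.65507219 211.71080554] [277.66761262 215.85181133]
0.003 [269.40891615 211.55205666] [277.41638534 215.6880369 ]
```

View pics/c6.png

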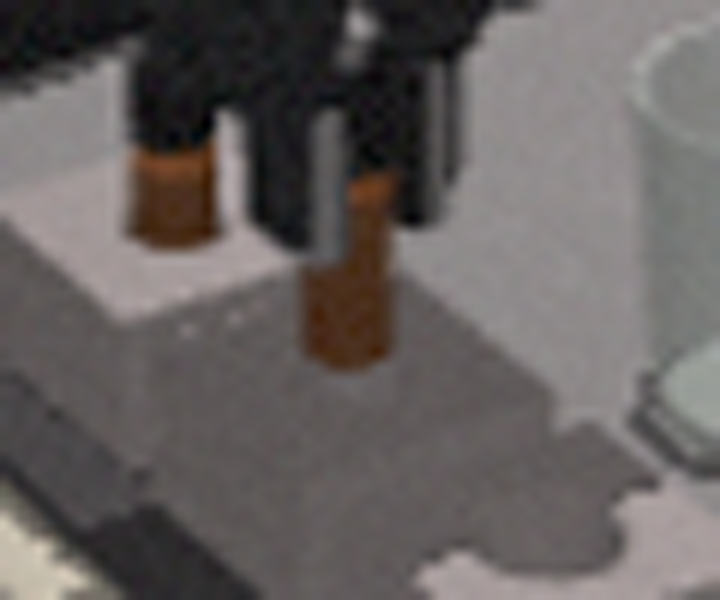

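In the crop the foot of the small vial is just above the middle block, where the shadow hides its mouth. It is about (−0.4, −0.3) px from the hole axis, so I'll shift 1.5 mm towards −y and lower slowly.

Request:
arm_command(
  moves=[
    [[1, 0, 0, 0.06, 0], [1, 0, 0, 0, 0], [1, 0.1, 0, 0, 0], [1, 0.1, 0, 0, 0], [1, 0.1, 0, 0, 0], [1, 0.1, 0, 0, 0], [1, 0, 0, 0, 0]],
  ],
)

```text
clock: 10.58
position: [0.6247, 0.0241, 0.1731]
ee_rot: [-0.5, -0.5, 0.5, -0.5]
ft_force: [-0.4, 0.3, -1.1]
grip_width: 0.222
```

Request:
arm_command(
  moves=[
    [[1, 0.15, 0, 0, 0], [1, 0.15, 0, 0, 0], [1, 0.15, 0, 0, 0], [1, 0.13, 0, 0, 0], [1, 0.04, 0, 0, 0], [1, 0, 0, 0, 0], [1, 0, 0, 0, 0]],
  ],
)

```text
clock: 11.17
position: [0.625, 0.024, 0.1584]
ee_rot: [0.5, 0.5, -0.5, 0.5]
ft_force: [0.3, -0.3, -0.7]
grip_width: 0.222
```

Run:
```python
from h import *
s=snap('side','s7.png')
plan([.6252,.0265,.101],0)
cv2.imwrite('pics/c7.png',cv2.resize(s[175:235,245:305,::-1],None,fx=10,fy=10,interpolation=cv2.INTER_CUBIC))
```

```text
t 11.22 tcp [0.6251 0.024  0.1585] grasp [0.6251 0.024  0.1045] jawdir -0.0 tilt [ 2.e-04  1.e-04 -1.e+00] w 0.227 F [-0.29  0.47 -0.51]
R [[0.0002, 1.0, -0.0001], [0.0001, -0.0001, -1.0], [-1.0, 0.0002, -0.0001]]
shift units [ 0.14  0.01 -0.1 ]
turn -0.0
turn 180.0
```

View pics/c7.png

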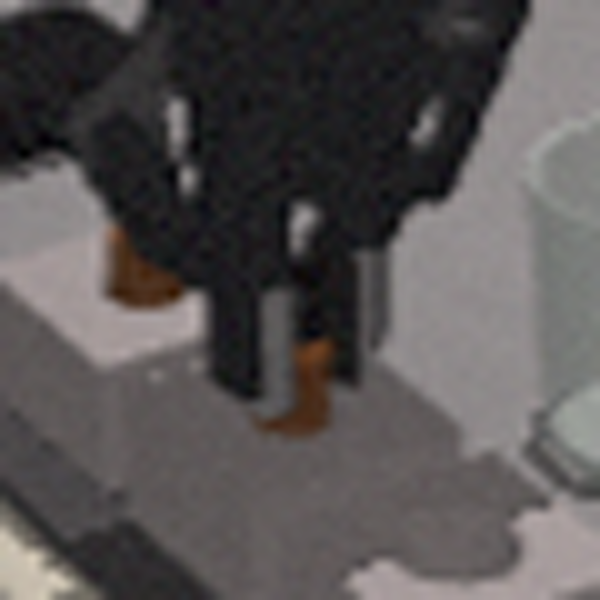

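Request:
arm_command(
  moves=[
    [[1, 0.05, 0, 0, 0], [1, 0.04, 0, 0, 0], [1, 0, 0, 0, 0], [1, 0, 0, 0, 0]],
  ],
)

```text
clock: 11.55
position: [0.6251, 0.024, 0.1563]
ee_rot: [0.5, 0.5, -0.5, 0.5]
ft_force: [0.3, -0.2, 0.1]
grip_width: 0.224
```

Down to the expected depth (foot ≈ 54 mm) with no force. I'll open partly and rise.

Request:
arm_command(
  moves=[
    [[0.55, 0, 0, 0, 0], [0.55, 0, 0, 0, 0], [0.55, 0, 0, 0, 0], [0.55, 0, 0, 0, 0], [0.55, 0, 0, 0, 0], [0.55, -0.3, 0, 0, 0], [0.55, -0.8, 0, 0, 0], [0.55, -1, 0, 0, 0], [0.55, -1, 0, 0, 0], [0.5, -0.6, 0, 0, 0], [0.5, 0, 0, 0, 0], [0.5, 0, 0, 0, 0]],
  ],
)

```text
clock: 12.55
position: [0.6253, 0.024, 0.2498]
ee_rot: [0.501, 0.5, -0.499, 0.5]
ft_force: [-0.5, -0.1, -0.5]
grip_width: 0.5
```

Run:
```python
from h import *
s=snap('side','s8.png')
plan([.612,-.338,.20],0)
cv2.imwrite('pics/c8.png',cv2.resize(s[175:245,235:325,::-1],None,fx=8,fy=8,interpolation=cv2.INTER_CUBIC))
th=np.linspace(0,2*np.pi,90)
q=proj('side',[[.6252+.01*np.cos(a),.0265+.01*np.sin(a),z] for a in th for z in(.078,.116)]);print((q.min(0)-[235,175])*8,(q.max(0)-[235,175])*8)
```

```text
t 12.6 tcp [0.6248 0.0241 0.2486] grasp [0.6248 0.0241 0.1946] jawdir 0.0 tilt [ 0.e+00  3.e-04 -1.e+00] w 0.505 F [ 0.14 -0.25 -0.33]
R [[0.0, 1.0, 0.0001], [0.0003, 0.0001, -1.0], [-1.0, 0.0, -0.0003]]
shift units [-0.22 -0.51 14.48]
turn 0.0
turn -180.0
[278.16310955 201.22567156] [343.30968846 339.72731351]
```

View pics/c8.png

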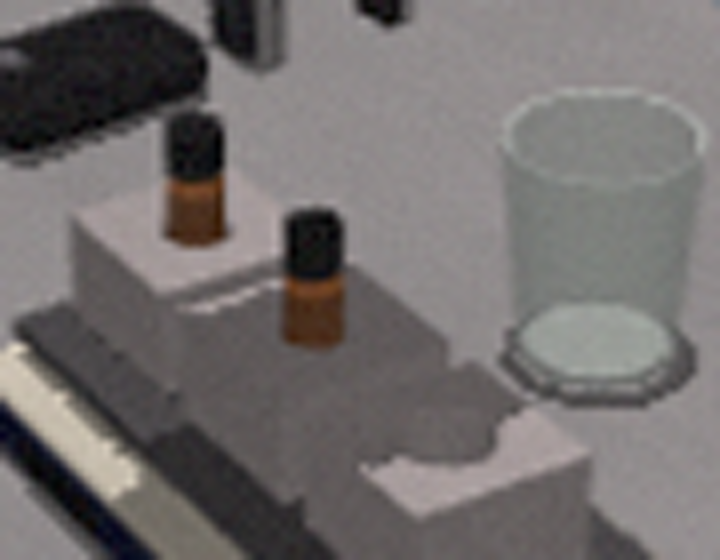

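The small vial stands upright in the middle block at crop (314, 280). Its extent matches the home prediction. Next, the large vial.

Request:
arm_command(
  moves=[
    [[0.3, -0.3, -0.04, 0.97, 0], [0.3, -0.3, -0.04, 0.97, 0], [0.3, -0.3, -0.04, 0.97, 0], [0.3, 0, -0.04, 0.97, 0], [0.3, 0, -0.04, 0.97, 0], [0.3, 0, -0.04, 0.97, 0], [0.3, 0, -0.04, 0.97, 0], [0.3, 0, -0.04, 0.97, 0], [0.3, 0, -0.04, 0.97, 0], [0.3, 0, -0.04, 0.97, 0], [0.3, 0, -0.04, 0.97, 0], [0.3, 0, -0.04, 0.97, 0]],
  ],
)

```text
clock: 13.6
position: [0.6124, -0.2679, 0.2697]
ee_rot: [0.5, 0.501, -0.5, 0.499]
ft_force: [0.7, 0.6, 0.3]
grip_width: 0.702
```

Request:
arm_command(
  moves=[
    [[0.3, 0, 0, 0.97, 0], [0.3, 0, 0, 0.97, 0], [0.3, 0.5, 0, 0.9, 0], [0.3, 0.8, 0, 0, 0], [0.3, 0.8, 0, 0, 0], [0.3, 0.5, 0, 0, 0], [0.3, 0, 0, 0, 0], [0.3, 0, 0, 0, 0], [0.3, 0, 0, 0, 0]],
  ],
)

```text
clock: 14.35
position: [0.6134, -0.3379, 0.2071]
ee_rot: [0.5, 0.5, -0.5, 0.5]
ft_force: [0.7, 0.1, 0.3]
grip_width: 0.703
```

Run:
```python
from h import *
s=snap('side','s9.png');t=snap('top','t9.png')
plan([.612,-.339,.052],0)
cv2.imwrite('pics/c9.png',np.hstack([cv2.resize(s[225:345,320:440,::-1],None,fx=3.3,fy=4),cv2.resize(t[130:250,370:490,::-1],None,fx=3.3,fy=4)]))
```

```text
t 14.45 tcp [ 0.6134 -0.3381  0.2075] grasp [ 0.6135 -0.3381  0.1535] jawdir 0.02 tilt [ 1.7e-03 -7.0e-04 -1.0e+00] w 0.699 F [0.71 0.15 0.09]
R [[0.0017, 1.0, 0.0003], [-0.0007, 0.0003, -1.0], [-1.0, 0.0017, 0.0007]]
shift units [ 4.06 -0.07  0.03]
turn 0.02
turn -179.98
```

View pics/c9.png

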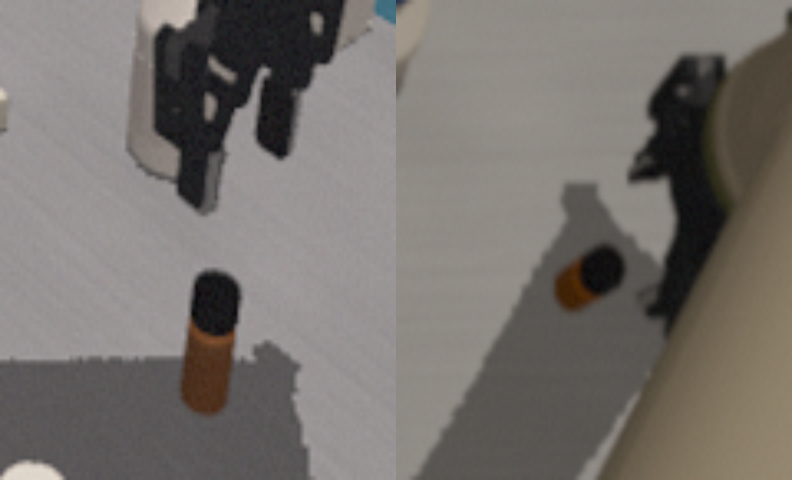

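Request:
arm_command(
  moves=[
    [[0.3, 0.8, -0.05, 0.03, 0], [0.3, 0.8, 0, 0, 0], [0.3, 0.6, 0, 0, 0], [0.3, 0, 0, 0, 0], [0.3, 0, 0, 0, 0], [0.3, 0, 0, 0, 0]],
  ],
)

```text
clock: 14.95
position: [0.6122, -0.3391, 0.1524]
ee_rot: [0.5, 0.5, -0.5, 0.501]
ft_force: [-0.2, 0.2, 0.6]
grip_width: 0.698
```

Run:
```python
from h import *
s=snap('side','s10.png')
plan([.612,-.339,.052],0)
o=manip.get_obs()['position']
print(proj('side',[o-[0,0,.067],o-[.03,0,.067],o-[-.03,0,.067],[.612,-.338,.072]]))
cv2.imwrite('pics/c10.png',cv2.resize(s[225:345,320:440,::-1],None,fx=5,fy=5))
```

```text
t 15.0 tcp [ 0.6122 -0.3392  0.1526] grasp [ 0.6123 -0.3392  0.0986] jawdir 0.0 tilt [ 1.7e-03 -9.0e-04 -1.0e+00] w 0.704 F [-0.15  0.15  0.06]
R [[0.0017, 1.0, 0.0], [-0.0009, 0.0, -1.0], [-1.0, 0.0017, 0.0009]]
shift units [ 1.87 -0.02 -0.01]
turn 0.0
turn -180.0
[[387.38702906 291.62181755]
 [376.96437492 298.23639608]
 [397.44043217 285.2443167 ]
 [385.95628381 296.79273069]]
```

View pics/c10.png

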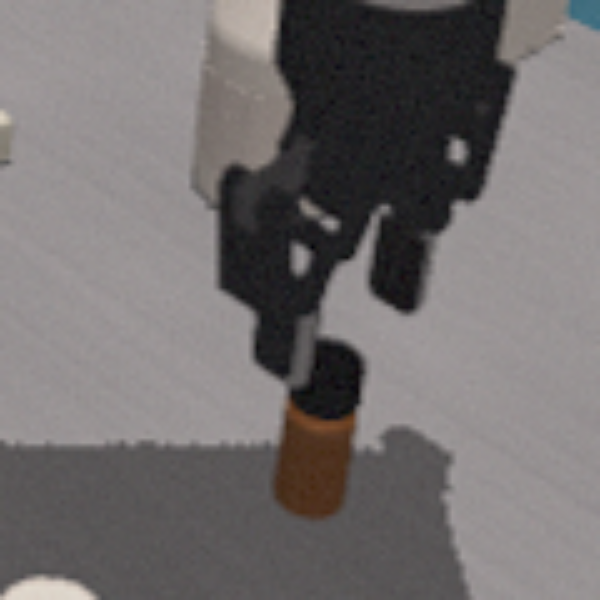

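Run:
```python
from h import *
np.set_printoptions(precision=2,suppress=True)
o=manip.get_obs()['position']
for zt in(.060,.065,.070,.075):
  print(zt,proj('side',[o+[-.0298,-.011,-zt],o+[.0298,-.011,-zt],o+[.0298,.011,-zt]]).ravel())
s=cv2.imread('pics/s10.png');cv2.imwrite('pics/c10b.png',cv2.resize(s[270:320,360:420],None,fx=12,fy=12,interpolation=cv2.INTER_CUBIC))
```

```text
0.06 [382.09 298.48 402.52 285.4  393.29 279.62]
0.065 [381.78 300.53 402.15 287.41 392.96 281.62]
0.07 [381.46 302.56 401.79 289.41 392.63 283.6 ]
0.075 [381.15 304.58 401.43 291.4  392.3  285.57]
```

View pics/c10b.png

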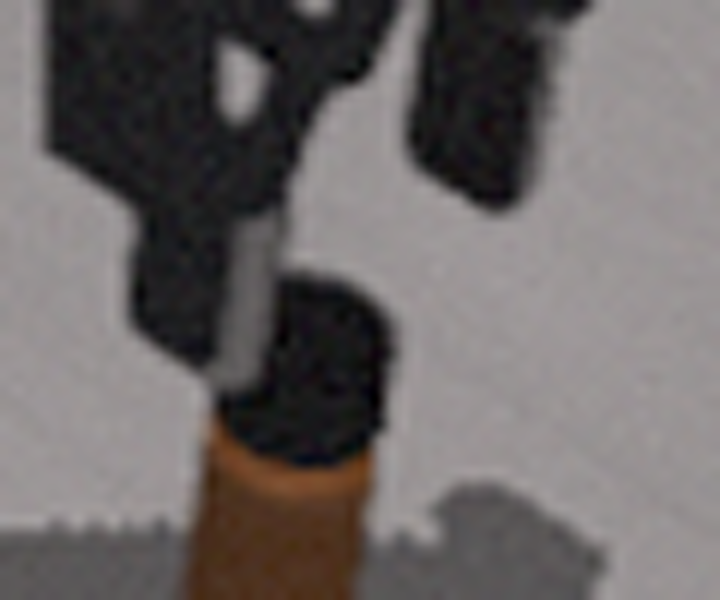

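Fingertip corners at (381.8, 302.1) and (401.7, 287.7) match the kinematics to about 1 px, and the vial (cap top ~(386.5, 296)) lies between them. I'll descend and grip.

Request:
arm_command(
  moves=[
    [[0.3, 0.7, 0, 0, 0], [0.3, 0.7, 0, 0, 0], [0.3, 0.45, 0, 0, 0], [0.3, 0, 0, 0, 0], [0.3, 0, 0, 0, 0]],
  ],
)

```text
clock: 15.42
position: [0.6118, -0.3388, 0.1052]
ee_rot: [-0.5, -0.5, 0.5, -0.5]
ft_force: [-1.1, 0.0, 0.4]
grip_width: 0.698
```

Request:
arm_command(
  moves=[
    [[1, 0, 0, 0, 0], [1, 0, 0, 0, 0], [1, 0, 0, 0, 0], [1, 0, 0, 0, 0], [1, 0, 0, 0, 0], [1, 0, 0, 0, 0], [1, 0, 0, 0, 0]],
  ],
  force=30,
)

```text
clock: 16.0
position: [0.6121, -0.3391, 0.1061]
ee_rot: [0.5, 0.499, -0.5, 0.501]
ft_force: [-0.3, 0.4, 5.6]
grip_width: 0.323
```

Run:
```python
from h import *
plan([.617,-.048,.2],0)
for q in ('reagent',):
    print(atz('top',(141.3,355.4),0))
```

```text
t 16.0 tcp [ 0.6121 -0.3391  0.1061] grasp [ 0.6122 -0.3391  0.0521] jawdir -0.0 tilt [ 1.6e-03 -6.0e-04 -1.0e+00] w 0.323 F [-0.25  0.42  5.57]
R [[0.0016, 1.0, -0.0001], [-0.0006, -0.0001, -1.0], [-1.0, 0.0016, 0.0006]]
shift units [ -5.92   0.2  -11.64]
turn -0.0
turn 180.0
[ 0.76586597 -0.18338113  0.        ]
```

Request:
arm_command(
  moves=[
    [[1, -0.4, 0, 0, 0], [1, -0.9, 0, 0, 0], [1, -1, 0, 0, 0], [1, -1, 0, 0, 0], [1, -1, 0, 0, 0], [1, -0.8, 0, -0.3, 0], [1, 0, 0.03, -0.8, 0], [1, 0, 0.03, -0.9, 0], [1, 0, 0.03, -0.9, 0], [1, 0, 0.03, -0.9, 0], [1, 0, 0.03, -0.9, 0], [1, 0, 0.03, -0.9, 0]],
  ],
)

```text
clock: 17.0
position: [0.616, -0.1977, 0.233]
ee_rot: [0.5, 0.5, -0.5, 0.5]
ft_force: [0.4, 0.4, -1.3]
grip_width: 0.315
```

Request:
arm_command(
  moves=[
    [[1, 0, 0, -0.9, 0], [1, 0, 0, -0.9, 0], [1, 0, 0, -0.9, 0], [1, 0, 0, -0.9, 0], [1, 0, 0, -0.9, 0], [1, 0, 0, -0.9, 0], [1, 0, 0, -0.6, 0], [1, 0.4, 0, 0, 0], [1, 0.4, 0, 0, 0], [1, 0, 0, 0, 0], [1, 0, 0, 0, 0], [1, 0, 0, 0, 0]],
  ],
)

```text
clock: 18.0
position: [0.6161, -0.0502, 0.2125]
ee_rot: [-0.5, -0.499, 0.501, -0.5]
ft_force: [-0.1, -0.7, 0.2]
grip_width: 0.325
```

Run:
```python
from h import *
plan([.617,-.048,.136],0)
```

```text
t 18.0 tcp [ 0.6161 -0.0502  0.2125] grasp [ 0.6161 -0.0502  0.1585] jawdir -0.11 tilt [-1.e-04 -5.e-04 -1.e+00] w 0.325 F [-0.08 -0.68  0.15]
R [[-0.0001, 1.0, -0.002], [-0.0005, -0.002, -1.0], [-1.0, -0.0001, 0.0005]]
shift units [ 0.9   0.04 -0.09]
turn -0.11
turn 179.89
```

Request:
arm_command(
  moves=[
    [[1, 0.45, 0.03, -0.05, 0], [1, 0.45, 0, 0, 0], [1, 0, 0, 0, 0], [1, 0, 0, 0, 0], [1, 0, 0, 0, 0], [1, 0, 0, 0, 0]],
  ],
)

```text
clock: 18.5
position: [0.6171, -0.0476, 0.1902]
ee_rot: [0.5, 0.5, -0.5, 0.5]
ft_force: [0.1, 0.3, -0.0]
grip_width: 0.322
```

Run:
```python
from h import *
s=snap('side','s11.png').astype(int)
plan([.617,-.048,.102],0)
print(s[216:238,280:302].mean(2).astype(int))
o=manip.get_obs()['position'];th=np.linspace(0,2*np.pi,90);z=o[2]-.1061
for x,y in[(.617,-.047),(o[0],o[1]),(o[0],o[1]+.002),(o[0]+.002,o[1])]:
  q=proj('side',[[x+.014*np.cos(a),y+.014*np.sin(a),z] for a in th]);print(x,y,z,q.min(0),q.max(0))
cv2.imwrite('pics/c11.png',cv2.resize(s[190:250,255:325,::-1].astype(np.uint8),None,fx=10,fy=10,interpolation=cv2.INTER_CUBIC))
```

```text
t 18.55 tcp [ 0.6171 -0.0476  0.1902] grasp [ 0.6172 -0.0476  0.1362] jawdir -0.01 tilt [ 5.e-04  0.e+00 -1.e+00] w 0.317 F [-0.42 -0.78 -0.13]
R [[0.0005, 1.0, -0.0001], [0.0, -0.0001, -1.0], [-1.0, 0.0005, -0.0]]
shift units [ 1.37 -0.01  0.02]
turn -0.01
turn 179.99
[[162 159  98  29  23  19  64  81  94  58  51  53  51  49  46  46 105 139
  109  92 133 153]
 [162 163 159 111  62  53  78  90  94  62  55  56  51  49  52  48 102 140
  103 107 140 152]
 [164 162 161 161 113  85  88  92  80  51  49  47  51  51  45  49 102 142
  104  84 116 147]
 [160 163 163 168 114  55  60  58  53  51  38  52  53  48  53  46 103  98
   80 115 115 122]
 [162 165 155 145  92  44  53  51  48  50  49  53  51  53  55  43 122 102
   76  82 120 109]
 [135 117 105 104  72  47  48  55  49  55  54  53  58  49  49  46 119 138
  100  76  81 117]
 [ 99  97  98  98  72  51  51  43  48  46  52  49  48  49  50  42  89 127
  138  99  76  83]
 [ 97  96  95 122  91  47  45  50  49  49  45  53  48  50  44  48  84 100
  115 137  99  73]
 [ 95  93  92 101  68  48  44  43  47  53  46  53  45  49  41  46  85  95
   94 107 13
[... 954 characters left out ...]
  90  92  93  91  94  95  96  94  94  92  93  98  92  92
   95  97  96  95]
 [ 90  91  92  94  88  91  94  94  92  94  95  98  96  95  92  91  99  98
   97  98  99  99]
 [ 90  91  91  94  94  93  93  90  89  88  94  93  96  96  99  99  98 102
   98 102  96  96]]
0.617 -0.047 0.08413938927298162 [284.54977721 223.6837971 ] [296.3805631  230.08758487]
0.6171377009840802 -0.047598679820371505 0.08413938927298162 [284.75571293 223.76893239] [296.59048804 230.17675472]
0.6171377009840802 -0.0455986798203715 0.08413938927298162 [284.21790722 223.42044154] [296.03684456 229.81186634]
0.6191377009840802 -0.047598679820371505 0.08413938927298162 [285.40585365 223.48905127] [297.22964824 229.88408962]
```

View pics/c11.png

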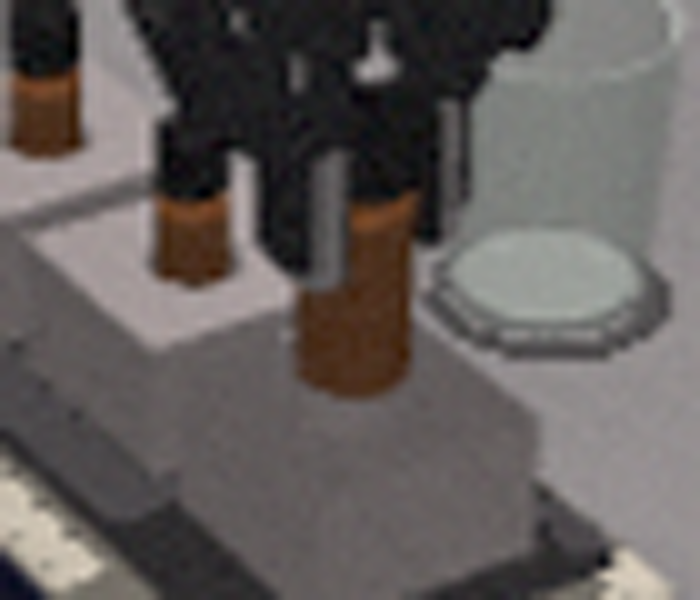

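The foot of the large vial sits about (−0.6, −0.5) px off the hole axis, the same +y bias as before. I'll shift −y by 2 mm and lower gently.

Request:
arm_command(
  moves=[
    [[1, 0, 0, 0.08, 0], [1, 0, 0, 0, 0], [1, 0.1, 0, 0, 0], [1, 0.1, 0, 0, 0], [1, 0.1, 0, 0, 0], [1, 0.1, 0, 0, 0], [1, 0, 0, 0, 0], [1, 0, 0, 0, 0]],
  ],
)

```text
clock: 19.22
position: [0.6169, -0.0494, 0.1796]
ee_rot: [0.5, 0.5, -0.5, 0.5]
ft_force: [0.1, 0.8, -1.1]
grip_width: 0.321
```

Foot ≈ 73.5 mm, below the mouth and with no resistance, so it's entering.

Request:
arm_command(
  moves=[
    [[1, 0.15, 0, 0, 0], [1, 0.15, 0, 0, 0], [1, 0.15, 0, 0, 0], [1, 0.15, 0, 0, 0], [1, 0.15, 0, 0, 0], [1, 0.15, 0, 0, 0], [1, 0.05, 0, 0, 0], [1, 0, 0, 0, 0], [1, 0, 0, 0, 0]],
  ],
)

```text
clock: 19.97
position: [0.617, -0.0496, 0.1561]
ee_rot: [-0.5, -0.5, 0.5, -0.5]
ft_force: [-0.5, 0.4, 0.0]
grip_width: 0.319
```

Request:
arm_command(
  moves=[
    [[1, 0.05, 0, 0, 0], [1, 0.02, 0, 0, 0], [1, 0, 0, 0, 0], [1, 0, 0, 0, 0]],
  ],
)

```text
clock: 20.3
position: [0.617, -0.0494, 0.1544]
ee_rot: [0.5, 0.5, -0.5, 0.5]
ft_force: [0.8, 0.3, -0.1]
grip_width: 0.318
```

Request:
arm_command(
  moves=[
    [[0.5, 0, 0, 0, 0], [0.5, 0, 0, 0, 0], [0.5, 0, 0, 0, 0], [0.5, 0, 0, 0, 0], [0.5, 0, 0, 0, 0], [0.5, -0.3, 0, 0, 0], [0.5, -0.8, 0, 0, 0], [0.5, -1, 0, 0, 0], [0.5, -1, 0, 0, 0], [0.5, -1, 0, 0, 0], [0.5, -0.6, 0, 0, 0], [0.5, 0, 0, 0, 0]],
  ],
)

```text
clock: 21.3
position: [0.6182, -0.05, 0.2763]
ee_rot: [0.502, 0.499, -0.498, 0.501]
ft_force: [-0.1, 0.3, 0.8]
grip_width: 0.501
```

Run:
```python
from h import *
s=snap('side','s12.png')
plan([.46,.32,.2],0)
cv2.imwrite('pics/c12.png',cv2.resize(s[175:245,235:325,::-1],None,fx=8,fy=8,interpolation=cv2.INTER_CUBIC))
th=np.linspace(0,2*np.pi,90)
for x,y,r,h in((.6252,.0265,.01,.038),(.617,-.047,.014,.042)):
  q=proj('side',[[x+r*np.cos(a),y+r*np.sin(a),z] for a in th for z in(.078,.078+h)]);print((q.min(0)-[235,175]+.5)*8,(q.max(0)-[235,175]+.5)*8)
```

```text
t 21.35 tcp [ 0.6176 -0.0498  0.2741] grasp [ 0.6178 -0.0497  0.2201] jawdir -0.01 tilt [ 3.5e-03  5.0e-04 -1.0e+00] w 0.498 F [-0.43  0.66  0.04]
R [[0.0035, 1.0, -0.0001], [0.0005, -0.0001, -1.0], [-1.0, 0.0035, -0.0005]]
shift units [  0.79  -6.32 -14.79]
turn -0.01
turn 179.99
[282.16310955 205.22567156] [347.30968846 343.72731351]
[400.24200938 290.59348796] [497.6342873  462.20814181]
```

View pics/c12.png

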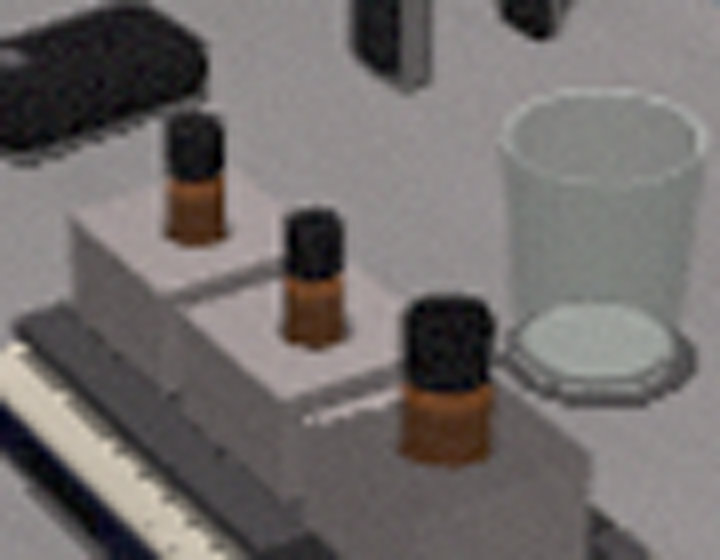

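Run:
```python
from h import *
from scipy.optimize import least_squares
np.set_printoptions(precision=4,suppress=True)
c,s=np.cos(.2),np.sin(.2)
P=lambda d,y:(.055-d*c+.006*s,y,.085+d*s+.006*c)
loc=np.array([P(.073,.023),P(.073,-.023),P(.117,.023),P(.117,-.023),(-.08,-.043,.036),(-.08,-.043,0),(.08,-.043,0)])
uv=np.array([(168,368),(292,335),(190,478),(305,445),(432,489),(460,487),(358,85)]);uv=(uv+.5)/6-.5+[95,205]
def W(p,l):
    a,b=np.cos(p[2]),np.sin(p[2]);return np.c_[p[0]+a*l[:,0]-b*l[:,1],p[1]+b*l[:,0]+a*l[:,1],l[:,2]]
f=lambda p:(proj('top',W(p,loc))-uv).ravel()
r=least_squares(f,[.5,.3,.2],loss='soft_l1');print(r.x,f(r.x).round(1))
pp=W(r.x,np.array([P(.095,0),(-.04,0,.091)]));print('pad rel',pp[0],'level',pp[1])
print('side proj of pad corners',proj('side',W(r.x,loc)))
im=cv2.imread('pics/s12.png')
cv2.imwrite('pics/c13.png',cv2.resize(im[160:230,135:215],None,fx=8,fy=8,interpolation=cv2.INTER_CUBIC))
plan([pp[1][0],pp[1][1],.2],np.degrees(r.x[2])+90)
```

```text
[0.4965 0.323  0.2626] [-1.1 -0.7 -0.8 -1.3 -1.4  1.   0.7  0.3  1.1 -0.3  0.4 -0.2  0.7  1.2]
pad rel [0.4608 0.3134 0.1098] level [0.4578 0.3126 0.091 ]
side proj of pad corners [[161.1402 178.5443]
 [172.4981 183.0011]
 [148.4375 181.4516]
 [159.865  186.0958]
 [162.6023 217.0479]
 [164.3371 228.3371]
 [205.5357 204.59  ]]
t 21.35 tcp [ 0.6176 -0.0498  0.2741] grasp [ 0.6178 -0.0497  0.2201] jawdir -0.01 tilt [ 0.0035  0.0005 -1.    ] w 0.498 F [-0.43  0.66  0.04]
R [[0.0035, 1.0, -0.0001], [0.0005, -0.0001, -1.0], [-1.0, 0.0035, -0.0005]]
shift units [  0.79  -6.4  -14.49]
turn -105.05
turn 74.95
```

View pics/c13.png

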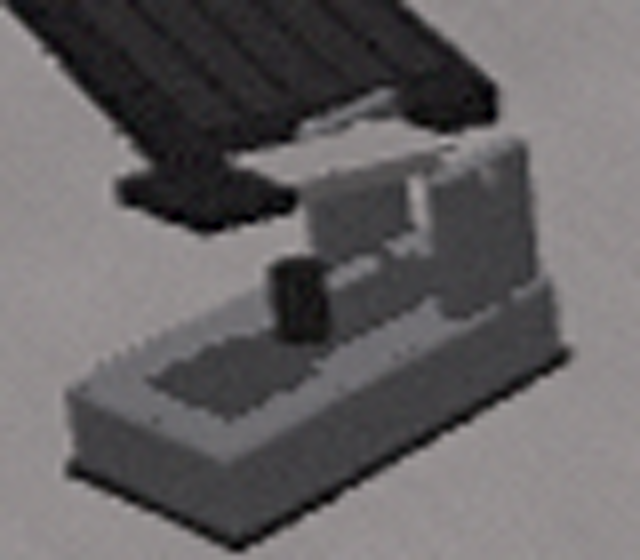

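Both vials look home: the large at crop (450, 380) and the small at (314, 278), both within ~0.5 px of the prediction. The fitted pad corners agree with the side view (pad at crop (120–300, 160–232)). Moving over the pad with the fingers shut.

Request:
arm_command(
  moves=[
    [[1, 0, -0.43, -0.97, 0], [1, 0, -0.43, -0.97, 0], [1, 0, -0.43, -0.97, 0], [1, 0, -0.43, -0.97, 0], [1, 0, -0.43, -0.97, 0], [1, 0, -0.43, -0.97, 0], [1, 0, -0.43, -0.97, 0], [1, 0, -0.43, -0.97, 0], [1, 0, -0.43, -0.97, 0], [1, 0, -0.43, -0.97, 0], [1, 0, -0.43, -0.97, 0], [1, 0, -0.43, -0.97, 0]],
  ],
)

```text
clock: 22.35
position: [0.4868, 0.2425, 0.2711]
ee_rot: [-0.5, -0.5, 0.5, -0.5]
ft_force: [0.6, 0.1, 0.6]
grip_width: -0.001
```

Request:
arm_command(
  moves=[
    [[1, 0.2, -0.4, -0.95, 0], [1, 0.5, -0.4, -0.95, 0], [1, 0.7, -0.4, -0.95, 0], [1, 0.7, 0, 0, 0], [1, 0.3, 0, 0, 0], [1, 0, 0, 0, 0], [1, 0, 0, 0, 0], [1, 0, 0, 0, 0]],
  ],
)

```text
clock: 23.02
position: [0.4589, 0.3119, 0.2128]
ee_rot: [0.501, 0.499, -0.5, 0.5]
ft_force: [-0.2, -0.3, -0.2]
grip_width: 0.002
```

Run:
```python
from h import *
s=snap('side','s14.png');t=snap('top','t14.png')
plan([.458,.3126,.127],off=.073)
o=manip.get_obs()['position'];print(proj('side',[o-[0,0,.073],o-[0,0,.08]]))
cv2.imwrite('pics/c14.png',np.hstack([cv2.resize(s[140:230,125:215,::-1],None,fx=4.4,fy=5),cv2.resize(t[205:305,90:190,::-1],None,fx=4,fy=4.5)]))
```

```text
t 23.12 tcp [0.4587 0.3123 0.213 ] grasp [0.4588 0.3124 0.14  ] jawdir -0.08 tilt [ 0.0011  0.0012 -1.    ] w 0.0 F [-0.46  0.09 -0.14]
R [[0.0011, 1.0, -0.0014], [0.0012, -0.0014, -1.0], [-1.0, 0.0011, -0.0012]]
shift units [ 0.52 -0.03 -0.01]
[[158.4794322  172.51589816]
 [158.83543213 174.87605345]]
```

View pics/c14.png

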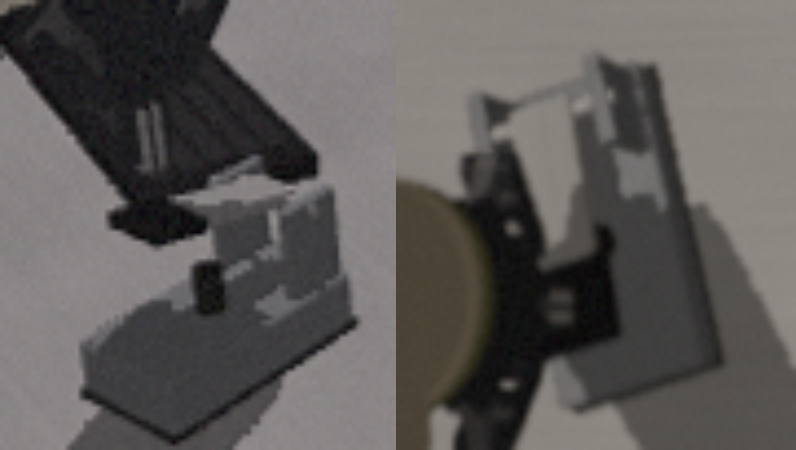

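The shut fingertips (side crop (150, 175), top crop (560, 300)) hang over the middle of the black pad. I'll approach slowly, watching the force.

Request:
arm_command(
  moves=[
    [[1, 0.5, 0, 0, 0], [1, 0.4, 0, 0, 0], [1, 0.2, 0, 0, 0], [1, 0, 0, 0, 0], [1, 0, 0, 0, 0], [1, 0.05, 0, 0, 0], [1, 0.05, 0, 0, 0], [1, 0, 0, 0, 0], [1, 0, 0, 0, 0]],
  ],
)

```text
clock: 23.87
position: [0.4581, 0.3128, 0.1821]
ee_rot: [0.5, 0.5, -0.5, 0.5]
ft_force: [-1.0, -0.1, 3.9]
grip_width: -0.002
```

Request:
arm_command(
  moves=[
    [[1, 0.1, 0, 0, 0], [1, 0.1, 0, 0, 0], [1, 0.1, 0, 0, 0], [1, 0.1, 0, 0, 0], [1, 0, 0, 0, 0], [1, 0, 0, 0, 0]],
  ],
)

```text
clock: 24.37
position: [0.4578, 0.3129, 0.1717]
ee_rot: [0.5, 0.5, -0.5, 0.5]
ft_force: [-1.8, 0.1, 6.0]
grip_width: 0.004
```

Request:
arm_command(
  moves=[
    [[1, 0.1, 0, 0, 0], [1, 0.1, 0, 0, 0], [1, 0.08, 0, 0, 0], [1, 0, 0, 0, 0], [1, 0, 0, 0, 0], [1, 0, 0, 0, 0]],
  ],
)

```text
clock: 24.87
position: [0.4575, 0.3128, 0.1648]
ee_rot: [0.5, 0.5, -0.5, 0.5]
ft_force: [-3.6, -0.3, 7.2]
grip_width: -0.002
```

Run:
```python
from h import *
s=snap('side','s15.png');t=snap('top','t15.png')
plan([.458,.3126,.091],off=.073)
cv2.imwrite('pics/c15.png',np.hstack([cv2.resize(s[140:230,125:215,::-1],None,fx=4.4,fy=5),cv2.resize(s[175:245,235:325,::-1],None,fx=4.4,fy=450/70)]))
print(manip.get_obs()['ft_force'],manip.get_obs()['clock'])
```

```text
t 24.97 tcp [0.4575 0.3129 0.1649] grasp [0.4574 0.3129 0.0919] jawdir 0.02 tilt [-0.0011  0.     -1.    ] w -0.004 F [-3.58 -0.97  6.81]
R [[-0.0011, 1.0, 0.0003], [0.0, 0.0003, -1.0], [-1.0, -0.0011, -0.0]]
shift units [0.03 0.02 0.01]
[-3.57816639 -0.97358301  6.80643161] 24.9667
```

View pics/c15.png

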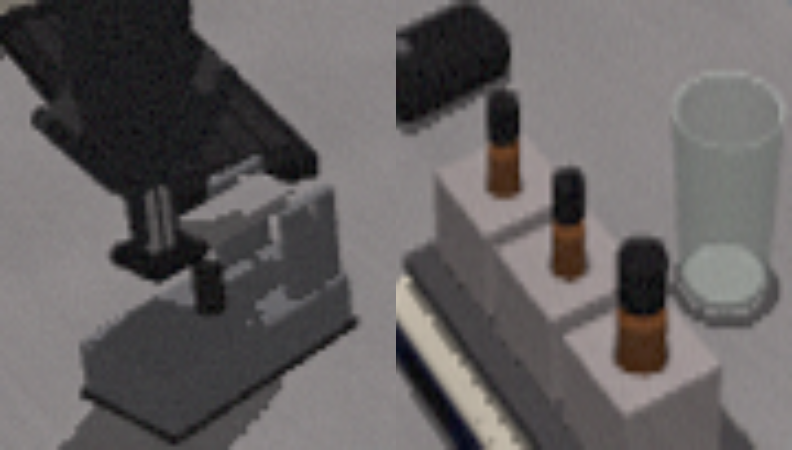

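The fingertips are on the pad, which has visibly dropped to about level (crop (160, 255)). Force is ~7 N and the travel since first contact is 17 mm, i.e. about 0.18 rad. All three vials stand as before. A last small trim, then settle.

Request:
arm_command(
  moves=[
    [[1, 0.02, 0, 0, 0], [1, 0, 0, 0, 0], [1, 0, 0, 0, 0], [1, 0, 0, 0, 0], [1, 0, 0, 0, 0], [1, 0, 0, 0, 0], [1, 0, 0, 0, 0], [1, 0, 0, 0, 0]],
  ],
)

```text
clock: 25.63
position: [0.4575, 0.3128, 0.1644]
ee_rot: [0.5, 0.5, -0.5, 0.5]
ft_force: [-4.4, -1.5, 7.3]
grip_width: -0.001
```

Run:
```python
from h import *
plan([.458,.3126,.091],off=.073)
print(manip.hand_in())
```

```text
t 25.63 tcp [0.4575 0.3128 0.1644] grasp [0.4574 0.3128 0.0914] jawdir 0.01 tilt [-1.1e-03 -1.0e-04 -1.0e+00] w -0.001 F [-4.42 -1.51  7.29]
R [[-0.0011, 1.0, 0.0002], [-0.0001, 0.0002, -1.0], [-1.0, -0.0011, 0.0001]]
shift units [0.01 0.02 0.01]
the job is handed in; nothing more can be done
None
```

I loaded the small amber vial into the middle block and the large one into the end block. I then pressed the paddle level with the shut fingertips and handed in at 25.6 s with the robot still holding it. The purple look-alike was left alone.

**Vials:** after release, both outlines in the side view matched the fully-home prediction to about 0.5 px (roughly 1 mm). They looked unchanged in the picture taken with the paddle held down. I did not look again from the top camera after placing.

**Paddle:** at hand-in the fingertips were at 91.4 mm, against 91 mm for level. Upward force was 7.3 N, against about 8 N expected at level. Travel from first contact was about 17 to 18 mm, which puts the paddle at about 0.18 to 0.19 rad. There was also about 4 N of sideways friction.

**One disagreement:** over both holes the vial sat about 2.5 mm further to +y in the picture than the arm reading said. I corrected for it by eye, and both vials went in without resistance.

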